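# Load a bottle in the shaker and bolt its sprung gate

## Robot

A 6-joint arm with a two-finger parallel gripper is mounted at the origin on a cart in front of the work surface, level with it; the furniture and walls round the work are solid. World frame = base frame: x ahead of the robot, y to its left, z up, the work surface at z = 0. Lengths are in m, angles in degrees, forces in N, time in s.
With the tool pointing down it reaches from about 0.325 to 0.775 m from the base axis. Payload 9.3 kg.
Tool frame: the origin (TCP) lies midway between the tips of the shut fingers; the grasp point (between the pads) lies 19 mm behind it; z points along the fingers, y is the direction in which the jaws open and shut (so a half turn about z gives the same grasp; the last joint's range is limited). The gripper opens to 85 mm and grips with 20 to 120 N. Pads are 22 mm wide; open, the fingers measure 114 mm over their backs; the gripper's body (76 mm by 85 mm) begins 54 mm behind the grasp point. The pads swing forward as they close: fully open they stand 13 mm farther back than shut.
Start: joints at [63.793, 14.817, 1.232, 76.415, 0, 81.257], TCP at [0.165, 0.525, 0.231] pointing down, gripper open.
Joint ranges: [-174.27, 174.27], [-52.1, 104.24], [-59.71, 78.15], [-110.17, 111.67], [-87.03, 83.33], [-180, 180]. Speed limits (degrees/s): [127.2, 127.2, 159.86, 180, 180, 180].

## Interface

Orientations are given as [roll, pitch, yaw] about the fixed x, y, z axes, in that order (R = Rz(yaw) Ry(pitch) Rx(roll)).
In Python, from bench import * gives the robot as it stands. The module is installed in compiled form; this text tells all that it offers.
- The arm moves only by the shell command python3 -m inch 'ROWS' [FORCE]. ROWS is JSON, a list of rows, each an object with "hand": the closure, from -1 (fully open) to 1 (shut); "dp": the shift along the tool's x, y, z in mm, a list of three; "rotation": the turn, a rotation vector about the tool's x, y, z in rad, a list of three. In form: [{"hand": hand, "dp": [x, y, z], "rotation": [wx, wy, wz]}, ...]. A call has 1 to 8 rows; each row is the pose to reach, as a shift and turn from the pose commanded when the call began, along the tool's axes at that moment; what a row does not reach only later rows make up. A row lasts 1/10 s, in which the tool goes at most 50 mm and 8.59 degrees, less where a joint would pass 70% of its speed; a pose out of reach is approached as far as the arm can. A call with a gripper value outside its range is refused whole. The fingers move at their own pace and stop on an object; FORCE is the grip in N (left out, the last holds). Time passes only in rows, so rows that repeat a pose let the fingers close. It gives the time, the measured TCP pose, the force and the opening at its end, in the units of the state.
- read_state(): the state, without advancing time (a new reading comes with each control period).
- grab_frame(name): name is "side" or "top"; returns the picture (384x512x3 uint8, red, green, blue); there is no depth.
- get_calibration(name): a dict with "vfov" (degrees; the focal length in pixels is half the picture's height over the tangent of half this angle, whatever the lens; pixels are square), "cx", "cy" (the principal point, pixels), "R" (3x3) and "t" (3): a world point X has camera coordinates R X + t. Camera axes: x right, y down, z forward; pixel columns grow to the right and rows downward; lengths in m; the calibration is good to about 2 mm. A picture is of the moment at which its call begins. get_calibration takes no time and is no camera call.
- close_job(): hands the job in, once; it reports no verdict.
The state is a dict: "time_s": time; "q": joint angles; "qvel": joint speeds; "joint_torque": joint torques, N m; "tcp_pos": TCP position; "tool_rot": TCP orientation; "wrist_force": force on the tool from outside, world axes, zero at the start; "wrist_torque": the same for the moment, N m; "opening": finger opening in m.
Only numpy, scipy, OpenCV 4.12 (cv2) and the standard library are available. Lean on these libraries where they do the work, as an engineer would, in place of code of your own. Each camera call takes 0.05 s, during which the arm holds its last target.

## Task

Load the bottle shaker: stand the small white capped bottle upright in the shaker's bay while the gate is still open, and let go of it. Then take the red knob, swing the blue spring-loaded gate across the bay until its bolt has passed the yellow keeper lip, and, holding it there against the spring, push the bolt fully down behind the lip so that the gate stays shut when you let go. Do not tip the bottle, and leave the other bottle and everything else standing where it is.

Things in the scene. Friction and masses are not known exactly. Their poses are not given: they have to be found in the camera images.
- bottle_mid (a point): Centre (half-way up) of the small plain white storage bottle with a narrow white cap: round, 50 mm diameter, 124 mm tall in all; the body keeps nearly its full width to about 90 mm height, the cap (29 mm diameter) is the top 16 mm. About 0.1 kg. Stands upright at the start. Its z axis points up the bottle; this point is 62 mm above its base.
- rinse_mid (a point): A bystander: the larger white storage bottle, 66 mm diameter, 143 mm tall; this point is 70 mm above its base. It and the small bottle stand near each other on the left of the table and may have changed places. Not to be moved.
- tape_roll: A bystander: yellow tape roll lying flat, 70 mm diameter, 19 mm high; origin under its centre. Not to be moved.
- beaker: A bystander: small clear beaker, 50 mm diameter, 60 mm tall; origin under its centre. Not to be moved.
- cream_jar: A bystander: white lidded jar, 77 mm diameter, 91 mm tall, near the microwave; origin under its centre. Not to be moved.
- shaker: The bottle shaker, fixed to the table right of the balance: a white housing 137 x 157 mm, top 48 mm above the table, with an open-fronted bay on it. Origin on the table under the centre of the bay; its +z is up, -x is its open front (control panel side), and +x is its back. Between it and the bottles stands the balance with a vial box on it, 145 mm high in all.
- bay_floor (a point): Centre of the bay's floor (black mat 52 mm above the table); axes as the shaker's. The bay is 84 mm wide (y), with thin aluminium walls at the sides and back (inner faces 42 mm from this point), 38 mm high above the floor; the front (-x) is open. The shut gate's inner face is 50 mm in front of this point, up to 7 mm nearer at its stop.
- gate_hinge (a point): Point on the gate's vertical hinge axis, at mid-height of the bar, 115 mm above the table. The post ends at 128 mm; the bar is 16 mm high, top at 123 mm (the block round the bolt: 125 mm). The torsion spring always pulls the gate open: about 0.25 N m at 0, rising to 0.75 N m at the stop, i.e. 2 to 6.5 N at the knob.
- gate (a joint): Angle of the blue gate bar about its vertical hinge, rad. 0 = fully open, where the spring holds it (the bar points forward and sideways from the shaker's front); grows as the bar swings across the bay, clockwise seen from above. 0.87 = straight across (along the shaker's +y from the hinge): the bolt just clears the lip's inner face. Stop at 0.98.
- bolt (a joint): How far the bolt is pushed down, m: 0 = up (start), 0.018 = fully down. Slides vertically in the gate's free end; friction of about 3 N keeps it where it is left. Up, its tip is 4 mm above the keeper lip; fully down, 14 mm below the lip's top, so it must be past the lip before it goes down.
- knob_mid (a point): Centre of the red knob on top of the bolt: a vertical cylinder, 22 mm diameter, 35 mm tall, turning freely about its axis, 115 mm from the gate's hinge axis. This point is 162.5 mm above the table with the bolt up, 144.5 mm with it down. Below the knob only an 8 mm rod runs on, 20 mm (bolt up) to the top of the gate's block.
- keeper_slot (a point): Where the bolt's axis is when the gate is shut and latched (gate 0.87), at the height of the lip's top, 98 mm above the table; axes as the shaker's, 115 mm along +y from the hinge. The yellow keeper lip is an upright plate 5 mm thick, 26 mm wide, its inner face 4 mm in front (-x) of this point; the bolt goes down behind it.
Mind the look-alikes: they are no part of the job. Leave any orange or pink look-alike of the part that bears bottle_mid alone.

How it is judged (in metres and radians):
On the way, in this order (a step that is already met when the one before it is completed fails the run):
1. the small bottle stands upright in the bay, let go, while the gate is still open (below 0.3 rad) (x of bottle_mid in the frame of bay_floor between -0.032 and 0.028 m and y of bottle_mid in the frame of bay_floor between -0.028 and 0.028 m and z of bottle_mid in the frame of bay_floor between 0.05 and 0.07 m and angle between bottle_mid's own z axis and vertical below 0.12 rad and value of joint gate below 0.3 rad and contact force between the fingers and hdpe_bottle below 0.1 N), for 0.2 s.
2. the gate is wound past the keeper lip (beyond 0.85 rad) with the bolt still up (less than 7 mm down) (value of joint gate above 0.85 rad and value of joint bolt below 0.007 m), for 0.05 s.
At the end, for the whole second after the job is handed in: The small bottle stands upright (within 0.12 rad) on the bay floor, its axis inside the bay (-32 to +28 mm along the shaker's x and within 28 mm along its y from the bay's centre); the gate stays shut by its bolt (gate above 0.82 rad, bolt at least 14 mm down) with all at rest (x of bottle_mid in the frame of bay_floor between -0.032 and 0.028 m and y of bottle_mid in the frame of bay_floor between -0.028 and 0.028 m and z of bottle_mid in the frame of bay_floor between 0.05 and 0.07 m and angle between bottle_mid's own z axis and vertical below 0.12 rad and value of joint gate above 0.82 rad and value of joint bolt above 0.014 m and linear speed of hdpe_bottle below 0.02 m/s and velocity of joint gate between -0.05 and 0.05 rad/s); the robot touches nothing.
It fails at once if the small bottle is tipped by more than 0.6 rad (angle between bottle_mid's own z axis and vertical above 0.6 rad).
It fails at once if a bystander (larger bottle, tape roll, beaker, jar) is moved by more than 25 mm (distance of any of rinse_mid, tape_roll, beaker, cream_jar from where it was at the start of the episode above 0.025 m).
It also fails if it takes over 58 s, if anything falls off the work surface, if the arm or the gripper's body presses on something with over 40 N, if the wrist force passes 120 N, or if a joint passes its speed limit or range.

## Working session

There is one attempt and no reset: what is moved stays moved. The work goes in short steps, Python scripts to look and compute and a shell command to move; the robot and the scene stay as the last step left them, time stands still between calls to the robot, and variables do not carry over. Pictures are saved under pics/ and viewed, and the job is handed in when it is done.

```bash
mkdir -p pics; python3 - <<'E'
from bench import *
import cv2
s=read_state()
for k in s: print(k,s[k])
for n in ("side","top"):
    im=grab_frame(n); cv2.imwrite(f"pics/{n}0.png",im[:,:,::-1]); c=get_calibration(n); print(n,c)
    cv2.imwrite(f"pics/{n}0b.png",cv2.resize(im[:,:,::-1],(800,600),interpolation=cv2.INTER_CUBIC))
E
```

```text
time_s 0.0
q [ 6.37950368e+01  1.48528925e+01  1.18727111e+00  7.64134541e+01
 -8.28935445e-04  8.12565993e+01]
qvel [-0.04437311 -0.03446562  0.10555273 -0.02223031 -0.0189698   0.01490752]
joint_torque [-2.49636061e-03 -5.55636835e+01  3.44529068e+01  1.36176022e-02
 -2.05834099e-04 -7.65286842e-06]
tcp_pos [0.16491941 0.52439621 0.23062886]
tool_rot [-1.79921717e+02 -1.12009287e-02  1.62538430e+02]
wrist_force [-0.25689064  0.04410515 -0.05362778]
wrist_torque [-0.02781148  0.05358219  0.04834015]
opening 0.08516753863083132
side {'vfov': 50.16901390948797, 'cx': 249.66738695502102, 'cy': 192.83480543848555, 'R': array([[-0.99155457, -0.12913805,  0.01195445],
       [-0.09465677,  0.65761221, -0.7473863 ],
       [ 0.08865462, -0.74220586, -0.66428218]]), 't': array([0.56147334, 0.0751341 , 1.73086443])}
top {'vfov': 44.58060899947116, 'cx': 257.88027222135884, 'cy': 194.53608096529646, 'R': array([[ 0.00742508, -0.9998555 ,  0.01529189],
       [-0.9830845 , -0.01009743, -0.18287405],
       [ 0.18300203, -0.01367536, -0.98301742]]), 't': array([0.0609195 , 0.55295249, 1.51564137])}
```

View pics/side0b.png

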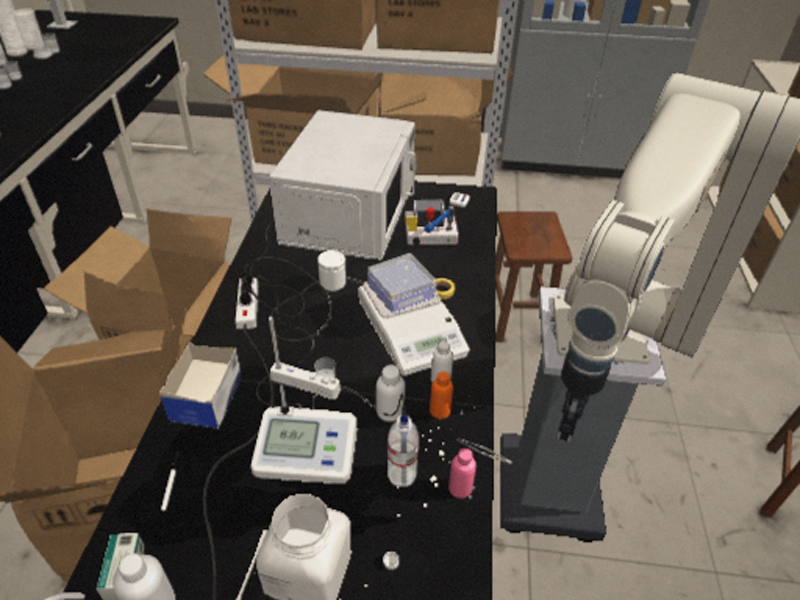

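View pics/top0b.png

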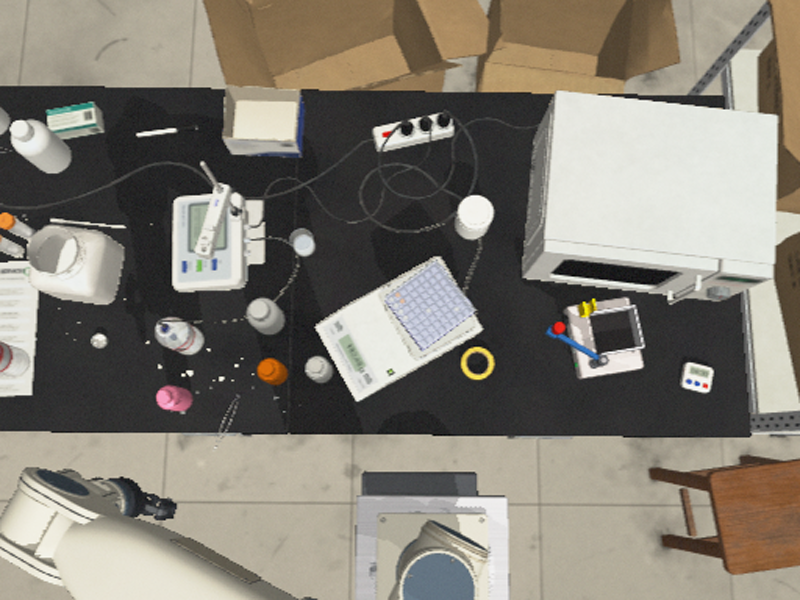

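```bash
python3 - <<'E'
import cv2
t=cv2.imread("pics/top0.png"); s=cv2.imread("pics/side0.png")
def crop(im,x0,y0,w,h,f,name):
    cv2.imwrite(name,cv2.resize(im[y0:y0+h,x0:x0+w],None,fx=f,fy=f,interpolation=cv2.INTER_CUBIC))
crop(t,145,180,80,75,8,"pics/c1.png")   # bottles top
crop(t,335,180,85,70,9,"pics/c2.png")   # shaker top
crop(s,225,205,80,75,8,"pics/c3.png")
crop(s,250,115,60,50,12,"pics/c4.png")
E
```

```text
(no output)
```

View pics/c1.png

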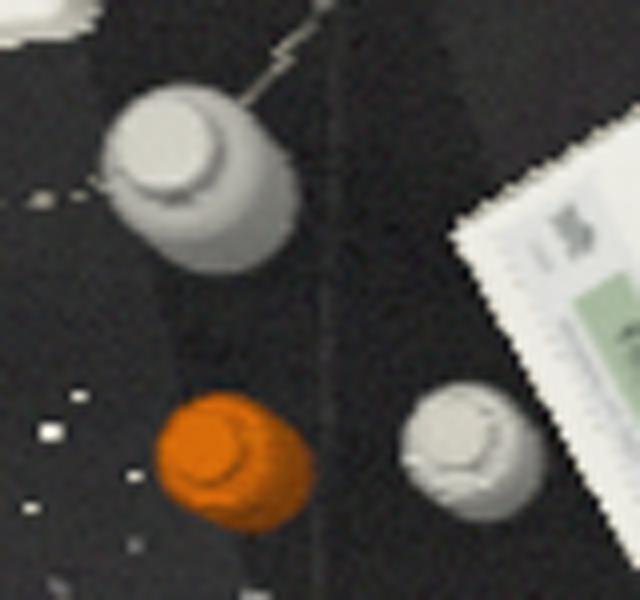

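View pics/c2.png

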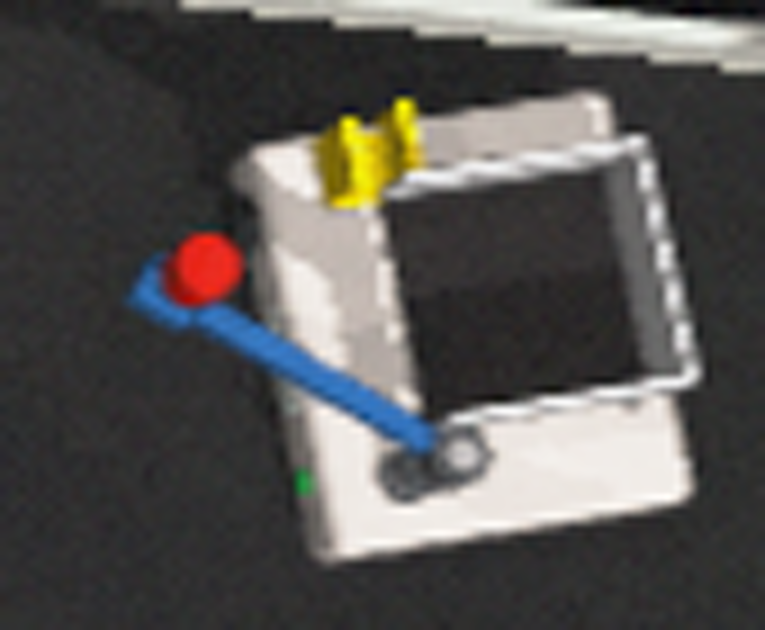

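View pics/c3.png

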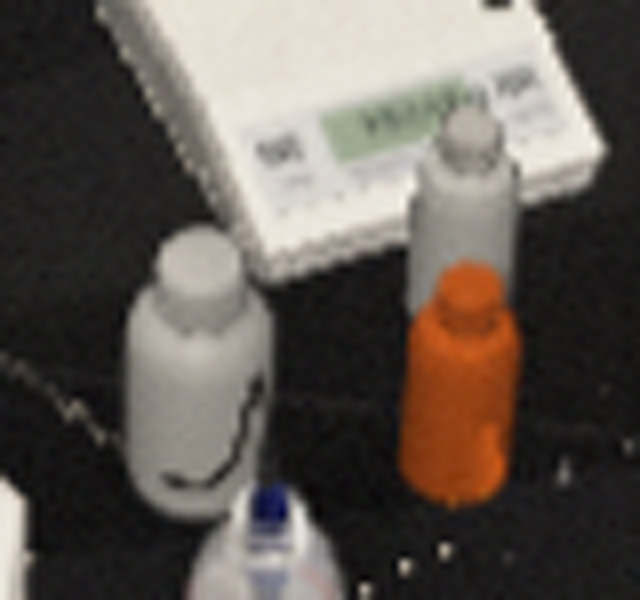

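View pics/c4.png

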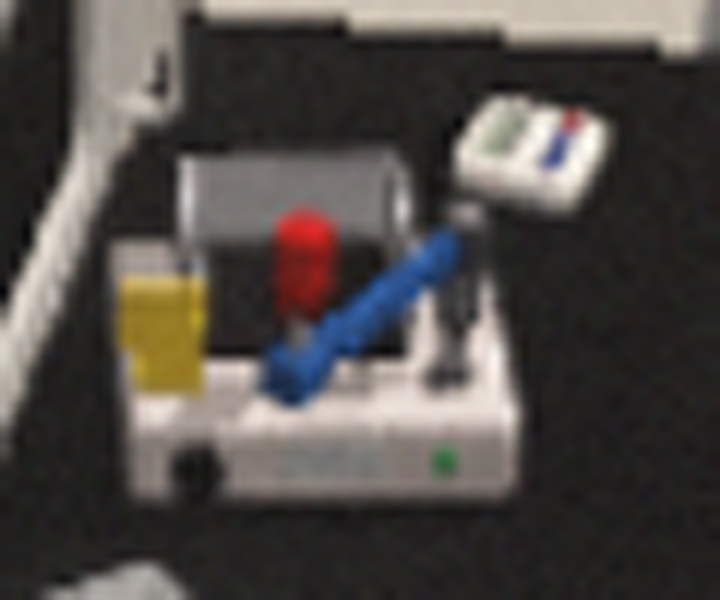

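```bash
cat > h.py <<'E'
import numpy as np, cv2
from bench import *
C={}
for n in ("side","top"):
    c=get_calibration(n); f=192/np.tan(np.radians(c["vfov"]/2))
    C[n]=(f,c["cx"],c["cy"],np.array(c["R"]),np.array(c["t"]))
def proj(n,X):
    f,cx,cy,R,t=C[n]; p=R@np.asarray(X,float)+t
    return np.array([cx+f*p[0]/p[2],cy+f*p[1]/p[2]])
def ray(n,uv):
    f,cx,cy,R,t=C[n]; d=R.T@np.array([(uv[0]-cx)/f,(uv[1]-cy)/f,1]); return -R.T@t,d
def atz(n,uv,z):
    o,d=ray(n,uv); return o+d*(z-o[2])/d[2]
def tri(a,b):
    (o1,d1),(o2,d2)=ray("top",a),ray("side",b)
    A=np.array([d1,-d2]).T; s=np.linalg.lstsq(A,o2-o1,rcond=None)[0]
    p,q=o1+d1*s[0],o2+d2*s[1]; return (p+q)/2,np.linalg.norm(p-q)
def cr(u,v,x0,y0,f): return ((u+.5)/f-.5+x0,(v+.5)/f-.5+y0)
def crop(im,x0,y0,w,h,f,name):
    cv2.imwrite(name,cv2.resize(np.ascontiguousarray(im[y0:y0+h,x0:x0+w,::-1]),None,fx=f,fy=f,interpolation=cv2.INTER_CUBIC))
E
python3 - <<'E'
from h import *
np.set_printoptions(precision=4,suppress=True)
T1=lambda u,v:cr(u,v,145,180,8); T2=lambda u,v:cr(u,v,335,180,9)
S1=lambda u,v:cr(u,v,225,205,8); S2=lambda u,v:cr(u,v,250,115,12)
for nm,a,b,z in [("cap",T1(460,436),S1(472,117),.124),("bigcap",T1(166,140),S1(202,245),.143),("knobtop",T2(208,264),S2(306,224),.18),("post",T2(462,452),S2(467,212),.128),("backL",T2(647,143),S2(188,155),.09),("backR",T2(692,380),S2(398,155),.09)]:
    print(nm,*tri(a,b),"top@z",atz("top",a,z),"side@z",atz("side",b,z))
print("boxcorner",atz("top",T1(455,235),.06),atz("top",T1(640,575),.06))
for n in C: print(n,ray(n,(256,192))[0])
E
```

```text
cap [0.4109 0.2399 0.1302] 0.0008588677669481987 top@z [0.4111 0.2406 0.124 ] side@z [0.4114 0.2336 0.124 ]
bigcap [0.5219 0.3552 0.152 ] 0.0012322835102192779 top@z [0.5242 0.3568 0.143 ] side@z [0.5223 0.3471 0.143 ]
knobtop [ 0.4856 -0.2361  0.1864] 0.00044871007466600776 top@z [ 0.4868 -0.2376  0.18  ] side@z [ 0.4858 -0.2458  0.18  ]
post [ 0.4281 -0.335   0.1333] 0.0012862379759125107 top@z [ 0.4294 -0.3366  0.128 ] side@z [ 0.4276 -0.3429  0.128 ]
backL [ 0.5451 -0.4178  0.0961] 0.0014523298120830159 top@z [ 0.547 -0.42   0.09 ] side@z [ 0.5451 -0.4271  0.09  ]
backR [ 0.4591 -0.4295  0.0967] 0.0007712814480957686 top@z [ 0.4604 -0.4318  0.09  ] side@z [ 0.459  -0.4399  0.09  ]
boxcorner [0.5004 0.2518 0.06  ] [0.3616 0.1727 0.06  ]
side [0.4104 1.3078 1.1992]
top [0.2658 0.0872 1.5901]
```

```bash
cat >> h.py <<'E'
def go(target,jaw=None,cmd=None):
    """dp (mm) & rot for world target; jaw = jaw direction deg"""
    s=read_state(); p=np.array(s["tcp_pos"]); 
    from scipy.spatial.transform import Rotation as Ro
    R=Ro.from_euler("xyz",s["tool_rot"],degrees=True).as_matrix()
    dp=R.T@(np.array(target)-p)*1000
    print("dp",dp.round(1),"dist",np.linalg.norm(dp).round(1))
    if jaw is not None:
        cur=np.degrees(np.arctan2(R[1,1],R[0,1])); d=(jaw-cur+90)%180-90
        print("jaw now",cur.round(1),"rot z",(-np.radians(d)).round(3))
E
python3 - <<'E'
from h import *
np.set_printoptions(precision=4,suppress=True)
go([.411,.240,.231],28.6)
# microwave: front edge table/top points
for uv in [(525,275),(665,292),(760,298)]:
    p=(uv[0]/1.5625,uv[1]/1.5625); print(uv,atz("top",p,0.0),atz("top",p,0.28))
E
```

```text
dp [-320.1 -197.5   -0.1] dist 376.1
jaw now 72.5 rot z 0.767
(525, 275) [ 0.6304 -0.2069  0.    ] [ 0.5662 -0.1551  0.28  ]
(665, 292) [ 0.5949 -0.519   0.    ] [ 0.537  -0.4123  0.28  ]
(760, 298) [ 0.5835 -0.7313  0.    ] [ 0.5276 -0.5872  0.28  ]
```

```bash
python3 -m inch '[{"hand":-1,"dp":[-320,-197,0],"rotation":[0,0,0.766]},{"hand":-1,"dp":[-320,-197,0],"rotation":[0,0,0.766]},{"hand":-1,"dp":[-320,-197,0],"rotation":[0,0,0.766]},{"hand":-1,"dp":[-320,-197,0],"rotation":[0,0,0.766]},{"hand":-1,"dp":[-320,-197,0],"rotation":[0,0,0.766]},{"hand":-1,"dp":[-320,-197,0],"rotation":[0,0,0.766]},{"hand":-1,"dp":[-320,-197,0],"rotation":[0,0,0.766]},{"hand":-1,"dp":[-320,-197,0],"rotation":[0,0,0.766]}]' 40
```

```text
time_s: 0.9
tcp_pos: [0.413, 0.238, 0.231]
tool_rot: [-180.0, 0.0, 118.5]
wrist_force: [0.1, 1.1, 1.4]
opening: 0.0854
```

```bash
python3 - <<'E'
from h import *
np.set_printoptions(precision=4,suppress=True)
a=grab_frame("side"); b=grab_frame("top")
s=read_state(); p=np.array(s["tcp_pos"]); print(p,s["q"])
print("side tcp",proj("side",p),"top tcp",proj("top",p))
print("bottle cap pred",proj("side",[.411,.2405,.124]),proj("side",[.411,.2405,0.09]),"top",proj("top",[.411,.2405,.124]))
crop(a,235,160,90,90,8,"pics/s1.png"); crop(b,150,170,100,80,8,"pics/t1.png")
E
```

```text
[0.4131 0.2382 0.2308] [19.8966  7.7021 -8.0212 74.3129 -0.0322 81.4953]
side tcp [285.0121 198.6044] top tcp [199.1441 229.7161]
bottle cap pred [283.5301 220.528 ] [282.9209 226.9356] top [202.0858 234.0976]
```

View pics/s1.png

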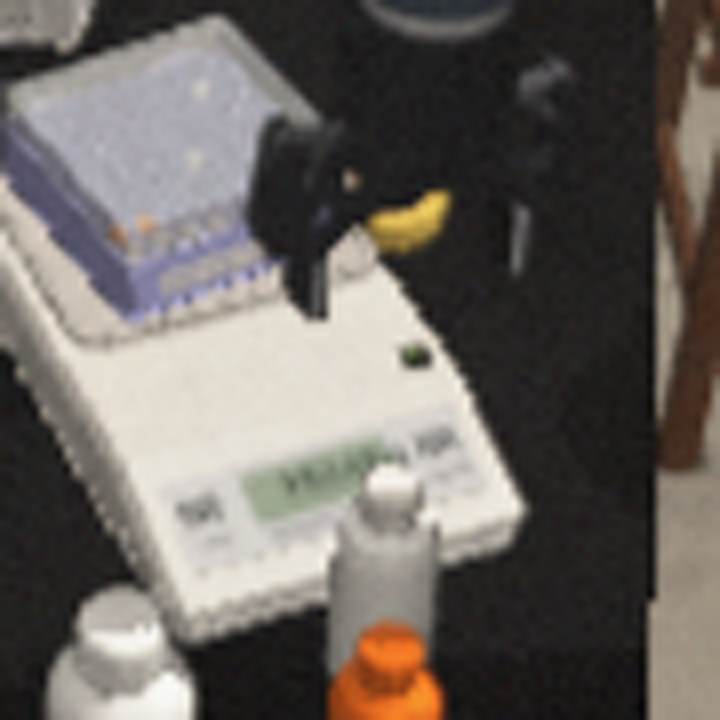

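View pics/t1.png

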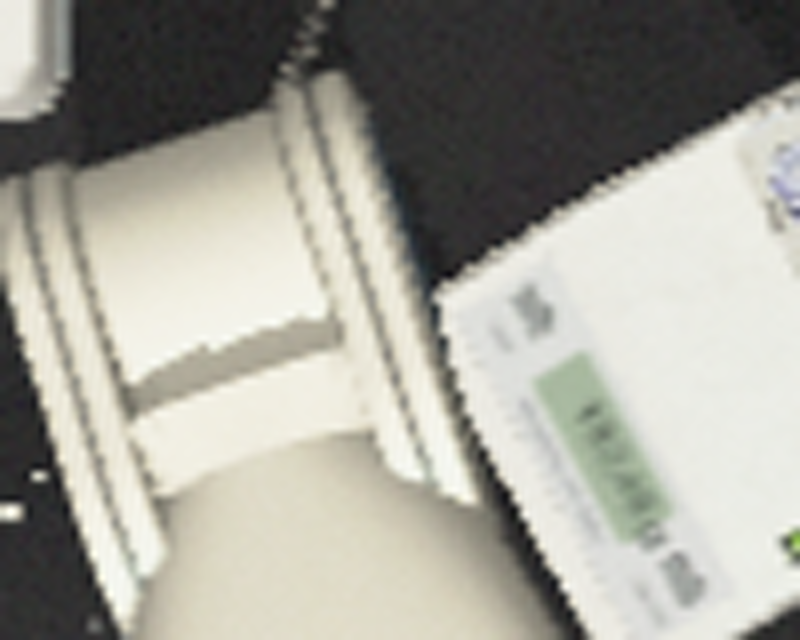

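```bash
python3 - <<'E'
from h import *
t=cv2.imread("pics/top0.png"); s=cv2.imread("pics/side0.png")
def draw(n,im,x0,y0,w,h,f,items,name):
    big=cv2.resize(im[y0:y0+h,x0:x0+w],None,fx=f,fy=f,interpolation=cv2.INTER_CUBIC)
    for (c,r,col) in items:
        a=np.linspace(0,2*np.pi,40)
        P=np.array([proj(n,[c[0]+r*np.cos(k),c[1]+r*np.sin(k),c[2]]) for k in a])
        P=((P-[x0,y0]+.5)*f-.5)
        cv2.polylines(big,[np.round(P).astype(int)],False,col,1)
    cv2.imwrite(name,big)
G=(0,255,0);M=(255,0,255)
def it(x,y,col): return [((x,y,.124),.0145,col),((x,y,.09),.025,col),((x,y,0),.025,col)]
def ib(x,y,col): return [((x,y,.143),.018,col),((x,y,.0),.033,col),((x,y,.09),.033,col)]
I=it(.411,.2405,G)+it(.411,.2335,M)+ib(.523,.3565,G)+ib(.523,.348,M)
draw("top",t,145,180,80,75,8,I,"pics/o1.png"); draw("side",s,225,205,80,75,8,I,"pics/o2.png")
E
```

```text
(no output)
```

View pics/o1.png

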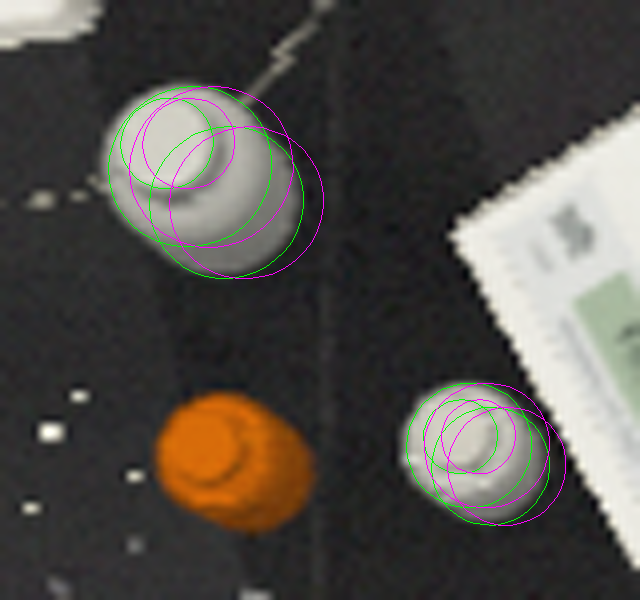

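View pics/o2.png

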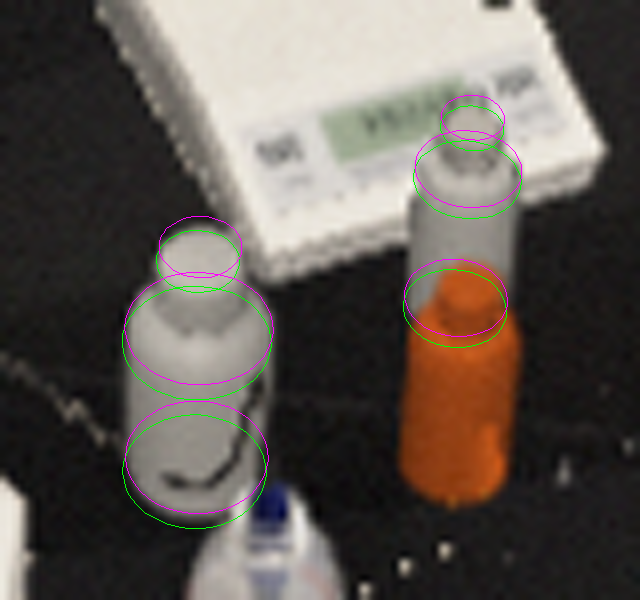

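```bash
python3 -c "
from h import *
go([.411,.2398,.056],28.6)"
```

```text
dp [  2.4  -1.  174.8] dist 174.8
jaw now 28.4 rot z -0.003
```

```bash
python3 -m inch '[{"hand":-1,"dp":[2.4,-1,40],"rotation":[0,0,0]},{"hand":-1,"dp":[2.4,-1,70],"rotation":[0,0,0]},{"hand":-1,"dp":[2.4,-1,70],"rotation":[0,0,0]}]'; python3 -c "
from h import *
go([.411,.2398,.056],28.6)"
```

```text
time_s: 1.3
tcp_pos: [0.4067, 0.2419, 0.1581]
tool_rot: [-179.6, -0.1, 118.7]
wrist_force: [0.3, -0.1, 0.1]
opening: 0.0854
dp [ -4.    3.4 102.1] dist 102.2
jaw now 28.7 rot z 0.001
```

```bash
python3 -m inch '[{"hand":-1,"dp":[0,0,0],"rotation":[0,0,0]},{"hand":-1,"dp":[0,0,0],"rotation":[0,0,0]},{"hand":-1,"dp":[0,0,0],"rotation":[0,0,0]}]'; python3 -c "
from h import *
for i in range(3): go([.411,.2398,.056],28.6)"
```

```text
time_s: 1.6
tcp_pos: [0.4098, 0.2428, 0.1628]
tool_rot: [179.9, 0.0, 118.7]
wrist_force: [0.1, -0.2, 0.2]
opening: 0.0856
dp [ -3.2  -0.6 106.8] dist 106.8
jaw now 28.7 rot z 0.001
dp [ -3.2  -0.6 106.8] dist 106.8
jaw now 28.7 rot z 0.001
dp [ -3.2  -0.6 106.8] dist 106.8
jaw now 28.7 rot z 0.001
```

```bash
python3 -m inch '[{"hand":-1,"dp":[-3,0,20],"rotation":[0,0,0]},{"hand":-1,"dp":[-3,0,45],"rotation":[0,0,0]},{"hand":-1,"dp":[-3,0,70],"rotation":[0,0,0]},{"hand":-1,"dp":[-3,0,90],"rotation":[0,0,0]},{"hand":-1,"dp":[-3,0,105],"rotation":[0,0,0]},{"hand":-1,"dp":[-3,0,105],"rotation":[0,0,0]},{"hand":-1,"dp":[-3,0,105],"rotation":[0,0,0]}]'; python3 - <<'E'
from h import *
a=grab_frame("side"); 
crop(a,235,160,90,90,8,"pics/s2.png")
go([.411,.2398,.056],28.6)
E
```

```text
time_s: 2.3
tcp_pos: [0.4111, 0.2399, 0.0572]
tool_rot: [180.0, 0.0, 118.7]
wrist_force: [-0.5, -0.4, 0.5]
opening: 0.0856
dp [-0.  -0.4  1.4] dist 1.5
jaw now 28.7 rot z 0.001
```

View pics/s2.png

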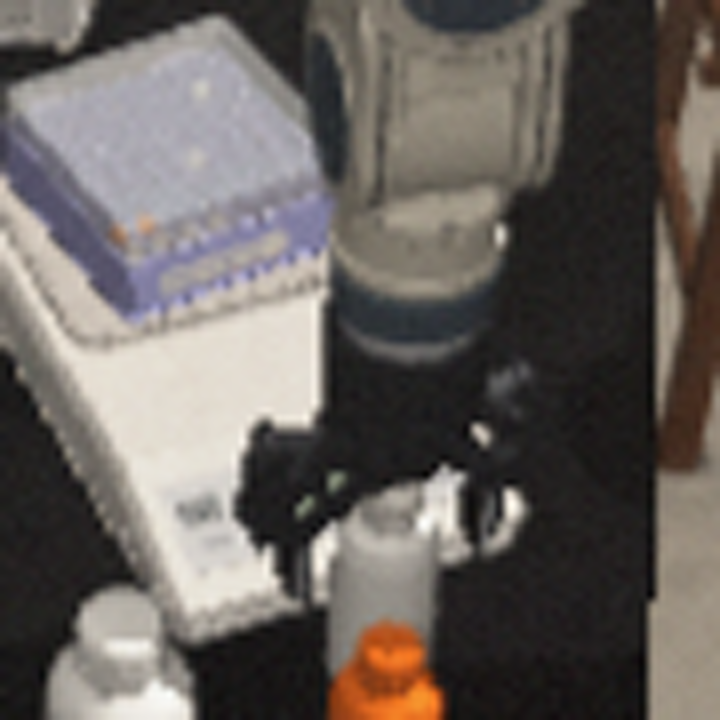

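The bottle stands between the open fingers (fingers at crop x≈295 and ≈485, bottle 330–438), roughly centred. Closing.

```bash
python3 -m inch '[{"hand":-0.2,"dp":[0,0,0],"rotation":[0,0,0]},{"hand":0,"dp":[0,0,0],"rotation":[0,0,0]},{"hand":0.2,"dp":[0,0,0],"rotation":[0,0,0]},{"hand":0.4,"dp":[0,0,0],"rotation":[0,0,0]},{"hand":0.5,"dp":[0,0,0],"rotation":[0,0,0]},{"hand":0.5,"dp":[0,0,0],"rotation":[0,0,0]},{"hand":0.5,"dp":[0,0,0],"rotation":[0,0,0]},{"hand":0.5,"dp":[0,0,0],"rotation":[0,0,0]}]' 30
```

```text
time_s: 3.15
tcp_pos: [0.411, 0.2399, 0.0571]
tool_rot: [179.9, 0.0, 118.6]
wrist_force: [-1.0, -0.3, 6.1]
opening: 0.0489
```

```bash
python3 -m inch '[{"hand":0.5,"dp":[0,0,-15],"rotation":[0,0,0]},{"hand":0.5,"dp":[0,0,-40],"rotation":[0,0,0]},{"hand":0.5,"dp":[0,0,-80],"rotation":[0,0,0]},{"hand":0.5,"dp":[0,0,-120],"rotation":[0,0,0]},{"hand":0.5,"dp":[0,0,-160],"rotation":[0,0,0]},{"hand":0.5,"dp":[0,0,-200],"rotation":[0,0,0]},{"hand":0.5,"dp":[0,0,-222],"rotation":[0,0,0]},{"hand":0.5,"dp":[0,0,-222],"rotation":[0,0,0]}]'; python3 - <<'E'
from h import *
np.set_printoptions(precision=4,suppress=True)
a=grab_frame("side"); b=grab_frame("top")
crop(a,225,110,100,75,8,"pics/s3.png")
crop(b,325,130,100,75,8,"pics/t3.png")
go([.498,-.383,.279],7.8); go([.45,-.05,.279],20)
E
```

```text
time_s: 3.95
tcp_pos: [0.4115, 0.2401, 0.2814]
tool_rot: [179.7, 0.0, 118.6]
wrist_force: [0.6, 1.1, -1.1]
opening: 0.0488
dp [-588.4 -221.7   -1.1] dist 628.8
jaw now 28.6 rot z 0.364
dp [-273.1 -104.1   -1.1] dist 292.3
jaw now 28.6 rot z 0.151
```

View pics/s3.png

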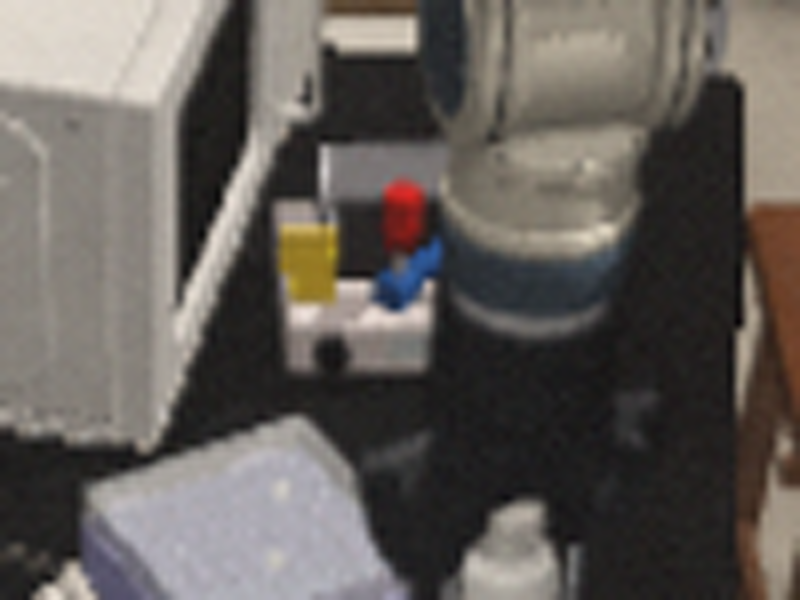

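View pics/t3.png

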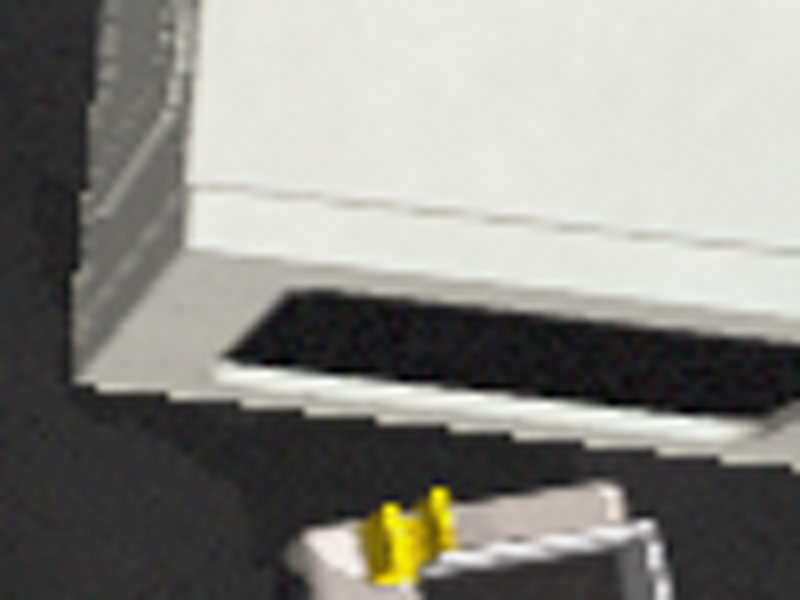

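```bash
python3 -m inch '[{"hand":0.5,"dp":[-20,-8,0],"rotation":[0,0,0.02]},{"hand":0.5,"dp":[-55,-21,0],"rotation":[0,0,0.04]},{"hand":0.5,"dp":[-95,-36,0],"rotation":[0,0,0.07]},{"hand":0.5,"dp":[-135,-51,0],"rotation":[0,0,0.1]},{"hand":0.5,"dp":[-175,-66,0],"rotation":[0,0,0.13]},{"hand":0.5,"dp":[-215,-81,0],"rotation":[0,0,0.15]},{"hand":0.5,"dp":[-250,-94,0],"rotation":[0,0,0.17]},{"hand":0.5,"dp":[-273,-103,0],"rotation":[0,0,0.18]}]';python3 - <<'E'
from h import *
go([.498,-.383,.279],7.8)
E
```

```text
time_s: 4.85
tcp_pos: [0.4506, -0.0515, 0.2764]
tool_rot: [-179.9, -0.1, 108.2]
wrist_force: [-0.2, -0.1, -1.3]
opening: 0.0487
dp [-329.8  -58.5   -2.9] dist 334.9
jaw now 18.2 rot z 0.181
```

```bash
python3 -m inch '[{"hand":0.5,"dp":[-25,-4,0],"rotation":[0,0,0.02]},{"hand":0.5,"dp":[-65,-12,0],"rotation":[0,0,0.04]},{"hand":0.5,"dp":[-105,-19,0],"rotation":[0,0,0.07]},{"hand":0.5,"dp":[-145,-26,0],"rotation":[0,0,0.1]},{"hand":0.5,"dp":[-185,-33,0],"rotation":[0,0,0.13]},{"hand":0.5,"dp":[-220,-39,0],"rotation":[0,0,0.15]},{"hand":0.5,"dp":[-250,-44,0],"rotation":[0,0,0.17]},{"hand":0.5,"dp":[-270,-48,0],"rotation":[0,0,0.18]}]';python3 - <<'E'
from h import *
np.set_printoptions(precision=4,suppress=True)
go([.498,-.383,.279],7.8)
T2=lambda u,v:cr(u,v,335,180,9)
H=[T2(247,155),T2(600,93),T2(692,497),T2(318,562)]
P=[atz("top",h,.048)[:2] for h in H]; print(np.array(P),"mean",np.mean(P,0))
for i in range(4): d=P[(i+1)%4]-P[i]; print(np.linalg.norm(d),np.degrees(np.arctan2(d[1],d[0])))
print("wall ends",atz("top",T2(385,192),.09),atz("top",T2(440,417),.09))
print("floor corners", [atz("top",T2(*q),.052) for q in [(392,205),(610,175),(640,378),(420,408)]])
b=grab_frame("top"); crop(b,335,170,90,75,8,"pics/t4.png")
a=grab_frame("side"); crop(a,225,90,100,75,8,"pics/s4.png")
E
```

```text
time_s: 5.65
tcp_pos: [0.49, -0.3225, 0.2757]
tool_rot: [-179.9, -0.2, 97.9]
wrist_force: [-0.6, 1.1, -2.0]
opening: 0.0488
dp [-61.   -0.4  -3.5] dist 61.1
jaw now 7.9 rot z 0.002
[[ 0.5488 -0.2839]
 [ 0.5738 -0.4174]
 [ 0.4225 -0.4441]
 [ 0.3974 -0.305 ]] mean [ 0.4856 -0.3626]
0.13581229366834147 -79.40706200282435
0.15361750034038832 -170.0154971679111
0.1413192228023381 100.23066135153967
0.15288189790148576 7.917833546636891
wall ends [ 0.528  -0.3236  0.09  ] [ 0.4462 -0.3402  0.09  ]
floor corners [array([ 0.5297, -0.3364,  0.052 ]), array([ 0.5419, -0.4184,  0.052 ]), array([ 0.4659, -0.4257,  0.052 ]), array([ 0.454 , -0.3438,  0.052 ])]
```

View pics/t4.png

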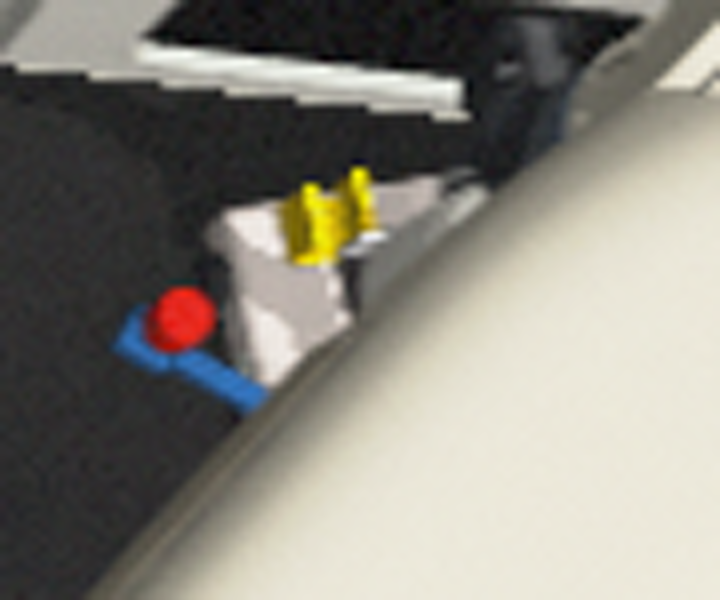

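View pics/s4.png

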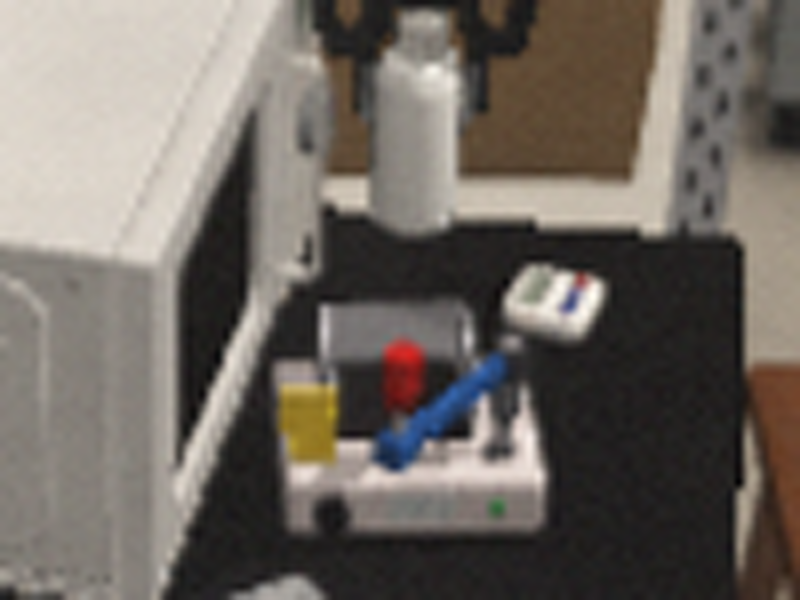

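```bash
python3 -m inch '[{"hand":0.5,"dp":[-25,0,0],"rotation":[0,0,0]},{"hand":0.5,"dp":[-45,0,0],"rotation":[0,0,0]},{"hand":0.5,"dp":[-60,0,0],"rotation":[0,0,0]},{"hand":0.5,"dp":[-60,0,0],"rotation":[0,0,0]},{"hand":0.5,"dp":[-60,0,0],"rotation":[0,0,0]}]';python3 - <<'E'
from h import *
np.set_printoptions(precision=4,suppress=True)
go([.498,-.383,.15],8.5)
a=grab_frame("side"); crop(a,225,80,100,75,8,"pics/s5.png")
p=np.array(read_state()["tcp_pos"]);print(proj("side",p-[0,0,.057]),"base bottle pred crop",(proj("side",p-[0,0,.057])-[225,80]+.5)*8)
E
```

```text
time_s: 6.25
tcp_pos: [0.4986, -0.3792, 0.2772]
tool_rot: [-179.9, -0.1, 98.0]
wrist_force: [-0.1, -0.0, -1.3]
opening: 0.0488
dp [ -3.9  -1.  127.1] dist 127.2
jaw now 8.0 rot z -0.008
[275.1394 109.9069] base bottle pred crop [405.1156 243.2552]
```

View pics/s5.png

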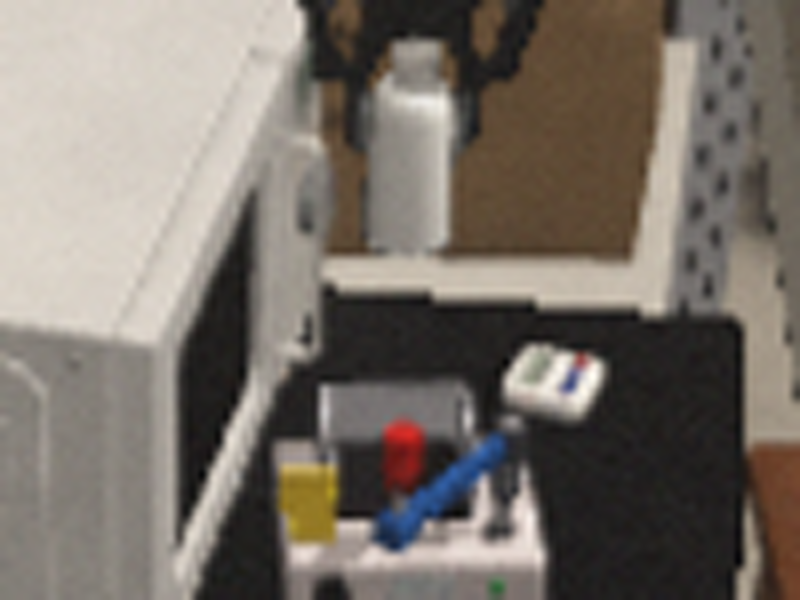

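```bash
python3 -m inch '[{"hand":0.5,"dp":[-4,0,20],"rotation":[0,0,0]},{"hand":0.5,"dp":[-4,0,50],"rotation":[0,0,0]},{"hand":0.5,"dp":[-4,0,80],"rotation":[0,0,0]},{"hand":0.5,"dp":[-4,0,105],"rotation":[0,0,0]},{"hand":0.5,"dp":[-4,0,125],"rotation":[0,0,0]},{"hand":0.5,"dp":[-4,0,130],"rotation":[0,0,0]},{"hand":0.5,"dp":[-4,0,130],"rotation":[0,0,0]},{"hand":0.5,"dp":[-4,0,130],"rotation":[0,0,0]}]';python3 - <<'E'
from h import *
np.set_printoptions(precision=4,suppress=True)
go([.498,-.383,.11],8.5)
a=grab_frame("side"); crop(a,235,90,100,75,8,"pics/s6.png")
E
```

```text
time_s: 7.1
tcp_pos: [0.4998, -0.384, 0.1496]
tool_rot: [179.9, 0.1, 98.0]
wrist_force: [-0.1, 0.7, -1.5]
opening: 0.0484
dp [ 1.3 -1.7 39.6] dist 39.6
jaw now 8.0 rot z -0.008
```

View pics/s6.png

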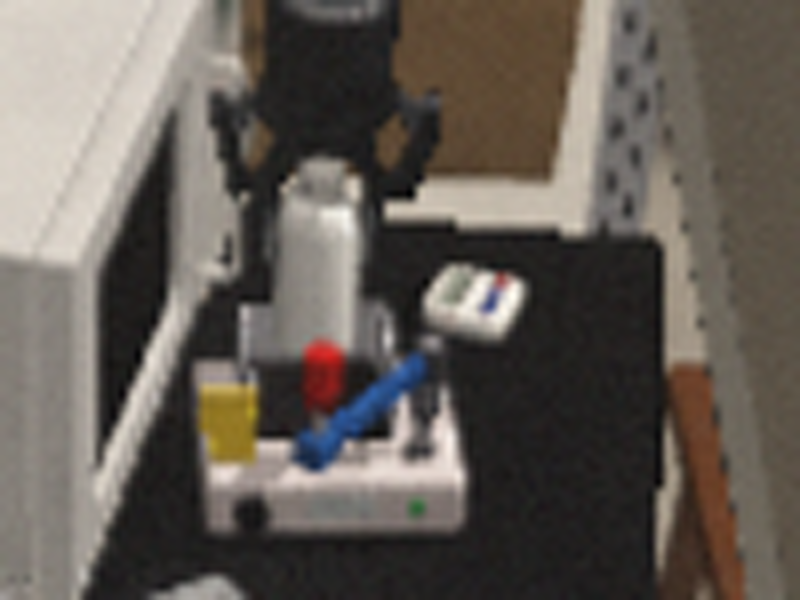

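```bash
python3 -m inch '[{"hand":0.5,"dp":[0,0,10],"rotation":[0,0,0]},{"hand":0.5,"dp":[0,0,22],"rotation":[0,0,0]},{"hand":0.5,"dp":[0,0,32],"rotation":[0,0,0]},{"hand":0.5,"dp":[0,0,36],"rotation":[0,0,0]},{"hand":0.5,"dp":[0,0,36],"rotation":[0,0,0]},{"hand":0.5,"dp":[0,0,36],"rotation":[0,0,0]}]'; sleep 0; python3 -m inch '[{"hand":0.5,"dp":[0,0,2],"rotation":[0,0,0]},{"hand":0.5,"dp":[0,0,2],"rotation":[0,0,0]}]'
```

```text
time_s: 7.75
tcp_pos: [0.4995, -0.3841, 0.1123]
tool_rot: [180.0, 0.0, 98.0]
wrist_force: [0.3, 0.0, -1.8]
opening: 0.0483
time_s: 7.95
tcp_pos: [0.4994, -0.3841, 0.1104]
tool_rot: [180.0, 0.0, 98.0]
wrist_force: [-0.5, -0.3, -0.8]
opening: 0.0483
```

```bash
python3 -m inch '[{"hand":0.5,"dp":[0,0,1],"rotation":[0,0,0]},{"hand":0.5,"dp":[0,0,1.5],"rotation":[0,0,0]},{"hand":0.5,"dp":[0,0,1.5],"rotation":[0,0,0]}]'; python3 - <<'E'
from h import *
a=grab_frame("side"); crop(a,235,90,100,75,8,"pics/s7.png")
E
```

```text
time_s: 8.25
tcp_pos: [0.4995, -0.3841, 0.1092]
tool_rot: [180.0, 0.0, 98.0]
wrist_force: [0.1, -0.0, 2.2]
opening: 0.0483
```

View pics/s7.png

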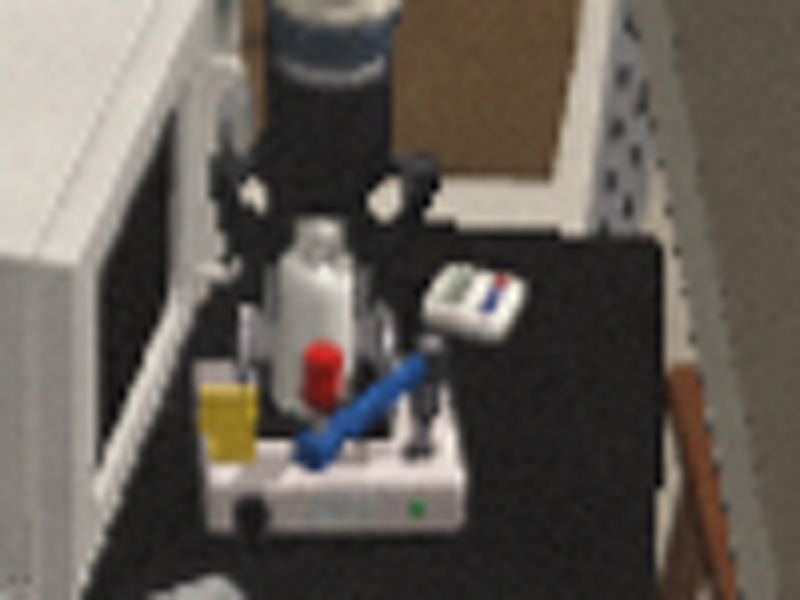

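```bash
python3 -m inch '[{"hand":-0.2,"dp":[0,0,0],"rotation":[0,0,0]},{"hand":-0.5,"dp":[0,0,0],"rotation":[0,0,0]},{"hand":-0.6,"dp":[0,0,0],"rotation":[0,0,0]},{"hand":-0.6,"dp":[0,0,0],"rotation":[0,0,0]},{"hand":-0.6,"dp":[0,0,0],"rotation":[0,0,0]},{"hand":-0.6,"dp":[0,0,0],"rotation":[0,0,0]}]'; python3 - <<'E'
from h import *
a=grab_frame("side"); crop(a,235,90,100,75,8,"pics/s8.png")
E
```

```text
time_s: 8.9
tcp_pos: [0.4994, -0.3841, 0.1087]
tool_rot: [-180.0, -0.0, 98.0]
wrist_force: [0.2, -0.1, -0.6]
opening: 0.0682
```

View pics/s8.png

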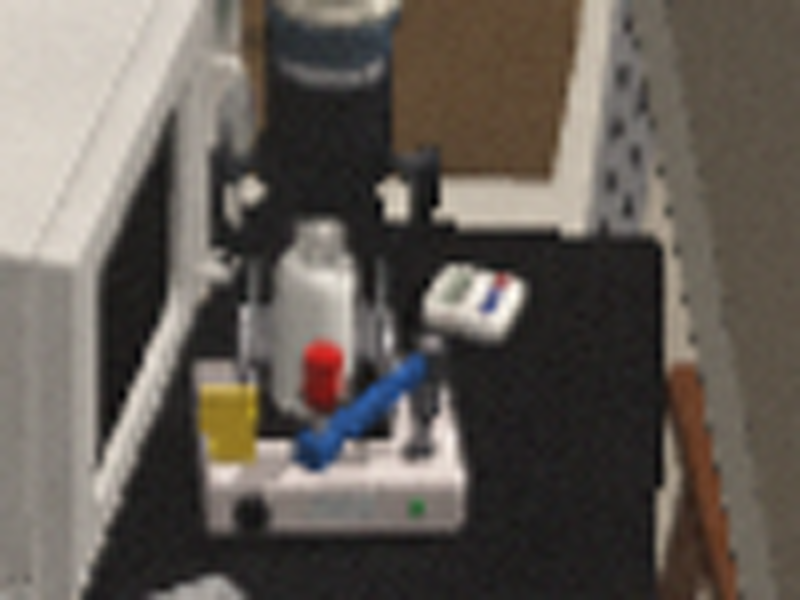

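Released: the bottle stands in the bay (crop 272–358), fingers clear on both sides. Raise straight up.

```bash
python3 -m inch '[{"hand":-0.6,"dp":[0,0,-15],"rotation":[0,0,0]},{"hand":-0.6,"dp":[0,0,-40],"rotation":[0,0,0]},{"hand":-0.6,"dp":[0,0,-75],"rotation":[0,0,0]},{"hand":-0.6,"dp":[0,0,-110],"rotation":[0,0,0]},{"hand":-0.6,"dp":[0,0,-140],"rotation":[0,0,0]},{"hand":-0.6,"dp":[0,0,-150],"rotation":[0,0,0]},{"hand":-0.6,"dp":[0,0,-150],"rotation":[0,0,0]}]'; python3 - <<'E'
from h import *
a=grab_frame("side"); crop(a,235,90,100,75,8,"pics/s9.png")
b=grab_frame("top"); crop(b,335,170,90,75,8,"pics/t9.png")
go([.487,-.2376,.26],98)
E
```

```text
time_s: 9.65
tcp_pos: [0.4998, -0.3844, 0.2601]
tool_rot: [179.9, 0.1, 98.0]
wrist_force: [0.0, -0.1, -0.1]
opening: 0.0683
dp [146.5   8.3  -2.4] dist 146.8
jaw now 8.0 rot z -1.57
```

View pics/s9.png

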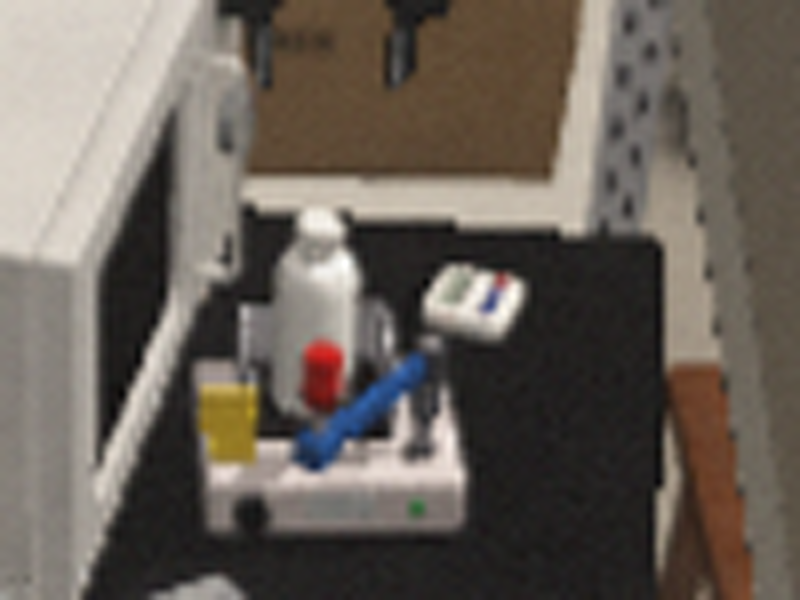

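```bash
python3 - <<'E'
from h import *
np.set_printoptions(precision=4,suppress=True)
t=cv2.imread("pics/top0.png"); s=cv2.imread("pics/side0.png")
def draw(n,im,x0,y0,w,h,f,items,name):
    big=cv2.resize(im[y0:y0+h,x0:x0+w],None,fx=f,fy=f,interpolation=cv2.INTER_CUBIC)
    for (c,r,col) in items:
        a=np.linspace(0,2*np.pi,40)
        P=np.array([proj(n,[c[0]+r*np.cos(k),c[1]+r*np.sin(k),c[2]]) for k in a])
        P=((P-[x0,y0]+.5)*f-.5)
        cv2.polylines(big,[np.round(P).astype(int)],False,col,1)
    cv2.imwrite(name,big)
def it(x,y,col): return [((x,y,.18),.011,col),((x,y,.145),.011,col)]
G=(0,255,0);W=(255,255,0)
I=it(.487,-.238,G)+it(.487,-.243,W)+[((.4294,-.3366,.128),.006,G),((.4294,-.3366,.055),.006,G),((.429,-.340,.128),.006,W)]
draw("top",t,345,185,60,60,12,I,"pics/o3.png"); draw("side",s,250,115,60,50,12,I,"pics/o4.png")
# microwave
px=lambda u,v:cr(u,v,325,130,8)
b0=atz("top",px(75,383),0.0); print(b0,[ (z,atz("top",px(185,250),z)) for z in (.2,.25,.3,.35)])
print(atz("top",px(790,467),0.0))
E
```

```text
[ 0.6251 -0.1996  0.    ] [(0.2, array([ 0.6327, -0.207 ,  0.2   ])), (0.25, array([ 0.6195, -0.1964,  0.25  ])), (0.3, array([ 0.6063, -0.1858,  0.3   ])), (0.35, array([ 0.5931, -0.1753,  0.35  ]))]
[ 0.5911 -0.5108  0.    ]
```

View pics/o3.png

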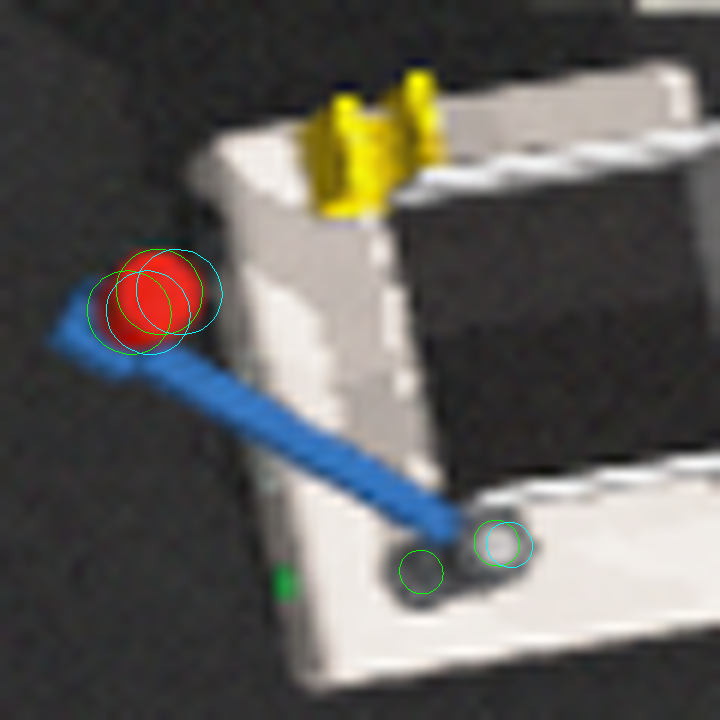

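View pics/o4.png

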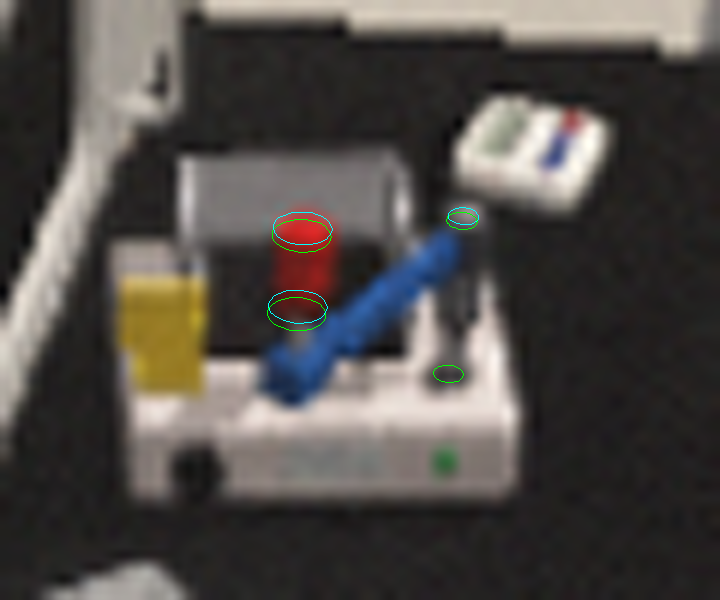

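View pics/t9.png

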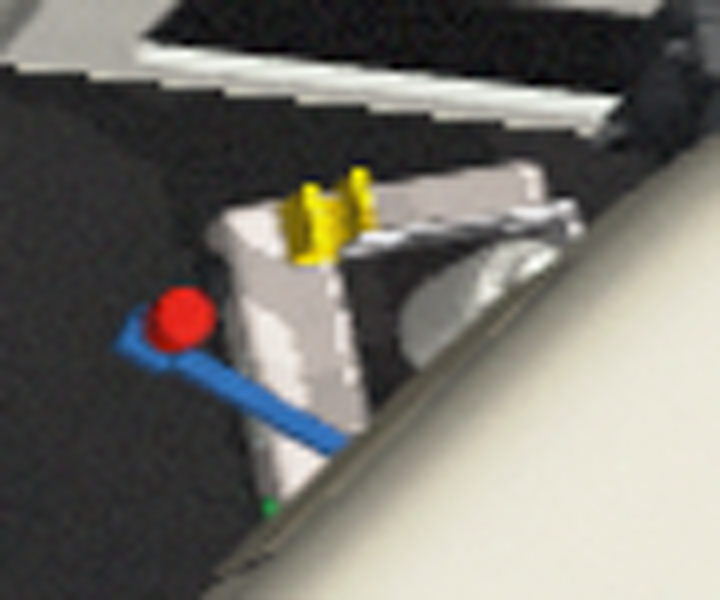

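```bash
python3 -m inch '[{"hand":-0.5,"dp":[20,1,0],"rotation":[0,0,-0.14]},{"hand":-0.5,"dp":[50,2,0],"rotation":[0,0,-0.28]},{"hand":-0.5,"dp":[80,4,0],"rotation":[0,0,-0.42]},{"hand":-0.5,"dp":[110,5,0],"rotation":[0,0,-0.56]},{"hand":-0.5,"dp":[130,6,0],"rotation":[0,0,-0.7]},{"hand":-0.5,"dp":[145,7,0],"rotation":[0,0,-0.84]},{"hand":-0.5,"dp":[145,7,0],"rotation":[0,0,-0.98]},{"hand":-0.5,"dp":[145,7,0],"rotation":[0,0,-1.12]}]'
python3 -m inch '[{"hand":-0.5,"dp":[0,0,0],"rotation":[0,0,-0.14]},{"hand":-0.5,"dp":[0,0,0],"rotation":[0,0,-0.28]},{"hand":-0.5,"dp":[0,0,0],"rotation":[0,0,-0.42]},{"hand":-0.5,"dp":[0,0,0],"rotation":[0,0,-0.45]},{"hand":-0.5,"dp":[0,0,0],"rotation":[0,0,-0.45]},{"hand":-0.5,"dp":[0,0,0],"rotation":[0,0,-0.45]}]'
python3 - <<'E'
from h import *
go([.4868,-.2395,.2],98)
print(read_state()["q"])
a=grab_frame("side"); crop(a,235,90,100,75,8,"pics/s10.png")
E
```

```text
time_s: 10.55
tcp_pos: [0.4856, -0.2385, 0.2571]
tool_rot: [180.0, -0.1, 162.6]
wrist_force: [-0.4, -0.3, -0.0]
opening: 0.0642
time_s: 11.15
tcp_pos: [0.4858, -0.2393, 0.2577]
tool_rot: [179.9, -0.1, -172.1]
wrist_force: [0.1, -0.3, 0.4]
opening: 0.0643
dp [-1.1 -0.5 57.6] dist 57.7
jaw now 97.9 rot z -0.002
[-3.51030511e+01  1.37041818e+01  3.53210871e+00  7.99365467e+01
  4.31845650e-04 -4.30038458e+01]
```

View pics/s10.png

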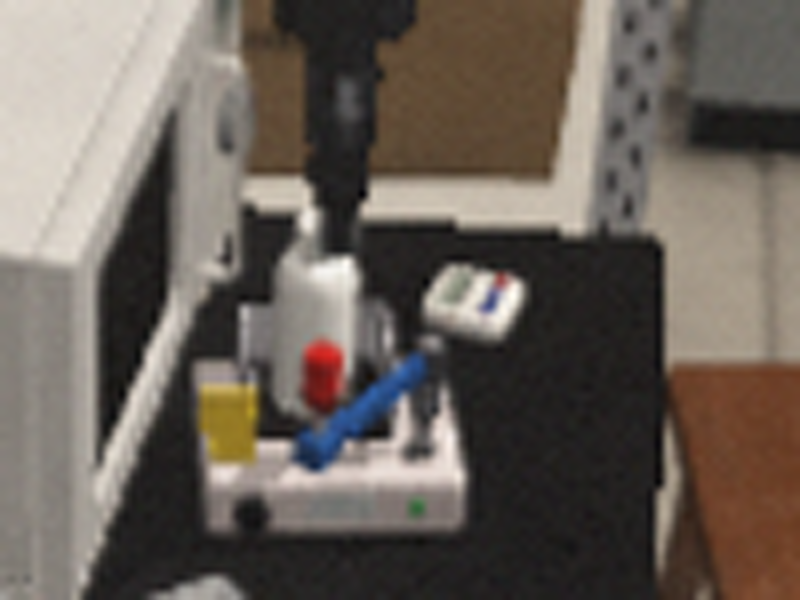

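```bash
python3 - <<'E'
from h import *
f=lambda X:(proj("side",X)-[235,90]+.5)*8
p=np.array(read_state()["tcp_pos"])
u=np.array([-.139,.990,0])
for o in (-.039,.039): print("tip",f(p+u*o+[0,0,.010]))
print("knob top",f([.4868,-.2395,.18]),f([.4868,-.2395,.145]))
E
```

```text
tip [327.82027552 181.6488476 ]
tip [336.18195052 257.54964993]
knob top [321.6789529 355.7188577] [318.42865233 407.88071722]
```

```bash
python3 -m inch '[{"hand":-0.5,"dp":[0,0,15],"rotation":[0,0,0]},{"hand":-0.5,"dp":[0,0,40],"rotation":[0,0,0]},{"hand":-0.5,"dp":[0,0,65],"rotation":[0,0,0]},{"hand":-0.5,"dp":[0,0,90],"rotation":[0,0,0]},{"hand":-0.5,"dp":[0,0,103],"rotation":[0,0,0]},{"hand":-0.5,"dp":[0,0,106],"rotation":[0,0,0]},{"hand":-0.5,"dp":[0,0,106],"rotation":[0,0,0]},{"hand":-0.5,"dp":[0,0,106],"rotation":[0,0,0]}]'
python3 - <<'E'
from h import *
go([.4864,-.24,.151],98)
a=grab_frame("side"); crop(a,235,90,100,75,8,"pics/s11.png")
b=grab_frame("top"); crop(b,335,170,90,75,8,"pics/t11.png")
E
```

```text
time_s: 12.0
tcp_pos: [0.4864, -0.2397, 0.1535]
tool_rot: [-180.0, 0.0, -172.0]
wrist_force: [0.3, 0.0, 0.2]
opening: 0.064
dp [ 0.1 -0.3  2.5] dist 2.6
jaw now 98.0 rot z -0.001
```

View pics/s11.png

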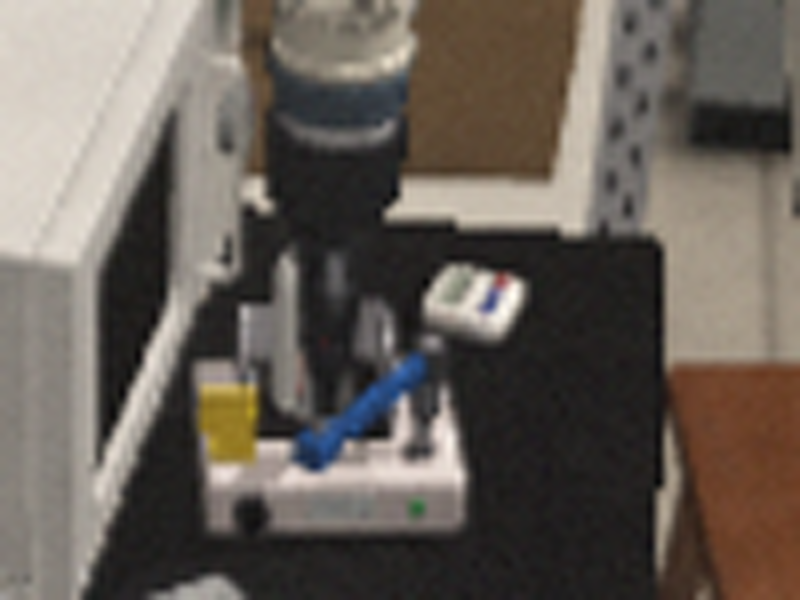

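View pics/t11.png

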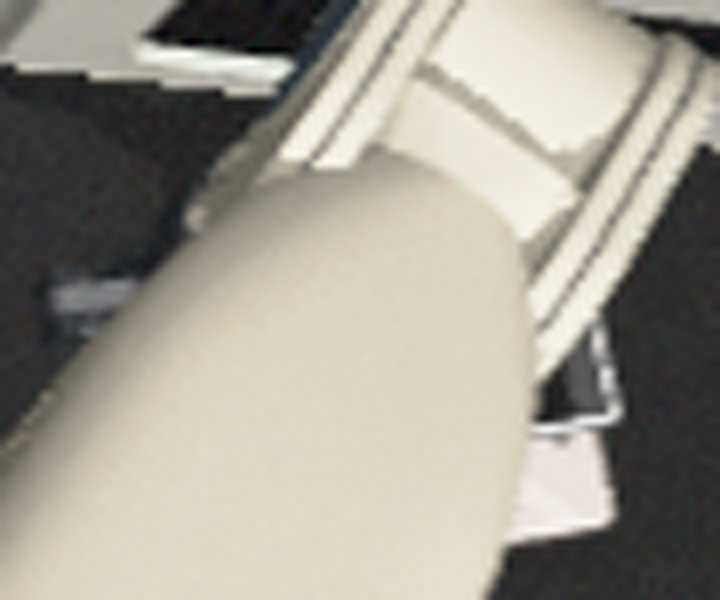

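```bash
python3 -m inch '[{"hand":-0.2,"dp":[0,0,2],"rotation":[0,0,0]},{"hand":0.1,"dp":[0,0,2],"rotation":[0,0,0]},{"hand":0.3,"dp":[0,0,2],"rotation":[0,0,0]},{"hand":0.5,"dp":[0,0,2],"rotation":[0,0,0]},{"hand":0.7,"dp":[0,0,2],"rotation":[0,0,0]},{"hand":0.9,"dp":[0,0,2],"rotation":[0,0,0]},{"hand":1,"dp":[0,0,2],"rotation":[0,0,0]},{"hand":1,"dp":[0,0,2],"rotation":[0,0,0]}]' 50
python3 -m inch '[{"hand":1,"dp":[0,0,0],"rotation":[0,0,0]},{"hand":1,"dp":[0,0,0],"rotation":[0,0,0]},{"hand":1,"dp":[0,0,0],"rotation":[0,0,0]}]'
```

```text
time_s: 12.9
tcp_pos: [0.4861, -0.2395, 0.1509]
tool_rot: [-180.0, 0.0, -172.0]
wrist_force: [0.1, 0.7, 1.8]
opening: 0.0206
time_s: 13.2
tcp_pos: [0.4861, -0.2395, 0.1508]
tool_rot: [-180.0, 0.0, -172.0]
wrist_force: [-0.6, 0.0, 1.8]
opening: 0.0206
```

```bash
python3 - <<'E'
from h import *
H=np.array([.4275,-.338]); a0=np.arctan2(-.2395+.338,.4861-.4275); print(np.degrees(a0),np.hypot(.4861-.4275,.0985))
y=np.radians(-172); X=np.array([np.cos(y),np.sin(y)]);Y=np.array([np.sin(y),-np.cos(y)])
P0=H+.115*np.array([np.cos(a0),np.sin(a0)])
for th in np.arange(.05,1.0,.05):
    d=H+.115*np.array([np.cos(a0-th),np.sin(a0-th)])-P0; print(round(th,2),(d@X*1000).round(1),(d@Y*1000).round(1),P0+d)
E
```

```text
59.250576522888906 0.11461330638281055
0.05 -4.4 -3.7 [ 0.49116379 -0.24222985]
0.1 -8.6 -7.6 [ 0.49587074 -0.2455314 ]
0.15 -12.6 -11.8 [ 0.50040679 -0.24906407]
0.2 -16.4 -16.1 [ 0.50476062 -0.25281904]
0.25 -20.0 -20.6 [ 0.50892134 -0.25678692]
0.3 -23.3 -25.3 [ 0.51287855 -0.26095778]
0.35 -26.4 -30.1 [ 0.51662235 -0.26532121]
0.4 -29.2 -35.1 [ 0.5201434 -0.2698663]
0.45 -31.8 -40.2 [ 0.52343288 -0.27458169]
0.5 -34.2 -45.5 [ 0.52648259 -0.2794556 ]
0.55 -36.3 -50.8 [ 0.52928489 -0.28447583]
0.6 -38.1 -56.3 [ 0.53183278 -0.28962984]
0.65 -39.6 -61.9 [ 0.53411989 -0.29490476]
0.7 -40.9 -67.5 [ 0.5361405  -0.30028739]
0.75 -41.8 -73.1 [ 0.53788958 -0.30576428]
0.8 -42.5 -78.8 [ 0.53936273 -0.31132175]
0.85 -42.9 -84.6 [ 0.54055629 -0.3169459 ]
0.9 -43.0 -90.3 [ 0.54146727 -0.32262267]
0.95 -42.8 -96.1 [ 0.54209338 -0.32833787]
```

```bash
python3 -m inch '[{"hand":1,"dp":[-4.4,-3.7,0],"rotation":[0,0,0]},{"hand":1,"dp":[-8.6,-7.6,0],"rotation":[0,0,0]},{"hand":1,"dp":[-12.6,-11.8,0],"rotation":[0,0,0]},{"hand":1,"dp":[-16.4,-16.1,0],"rotation":[0,0,0]},{"hand":1,"dp":[-20,-20.6,0],"rotation":[0,0,0]},{"hand":1,"dp":[-23.3,-25.3,0],"rotation":[0,0,0]},{"hand":1,"dp":[-26.4,-30.1,0],"rotation":[0,0,0]},{"hand":1,"dp":[-26.4,-30.1,0],"rotation":[0,0,0]}]'
```

```text
time_s: 14.0
tcp_pos: [0.5169, -0.266, 0.1505]
tool_rot: [180.0, 0.0, -172.0]
wrist_force: [-0.9, 3.6, 2.4]
opening: 0.0204
```

```bash
python3 -m inch '[{"hand":1,"dp":[-2.8,-5,0],"rotation":[0,0,0]},{"hand":1,"dp":[-5.4,-10.1,0],"rotation":[0,0,0]},{"hand":1,"dp":[-7.8,-15.4,0],"rotation":[0,0,0]},{"hand":1,"dp":[-9.9,-20.7,0],"rotation":[0,0,0]},{"hand":1,"dp":[-11.7,-26.2,0],"rotation":[0,0,0]},{"hand":1,"dp":[-13.2,-31.8,0],"rotation":[0,0,0]},{"hand":1,"dp":[-14.5,-37.4,0],"rotation":[0,0,0]},{"hand":1,"dp":[-14.5,-37.4,0],"rotation":[0,0,0]}]'
python3 - <<'E'
from h import *
a=grab_frame("side"); crop(a,235,90,100,75,8,"pics/s12.png")
b=grab_frame("top"); crop(b,335,150,90,75,8,"pics/t12.png")
E
```

```text
time_s: 14.8
tcp_pos: [0.5364, -0.3009, 0.1506]
tool_rot: [180.0, 0.0, -172.0]
wrist_force: [1.2, 5.9, 1.3]
opening: 0.0204
```

View pics/s12.png

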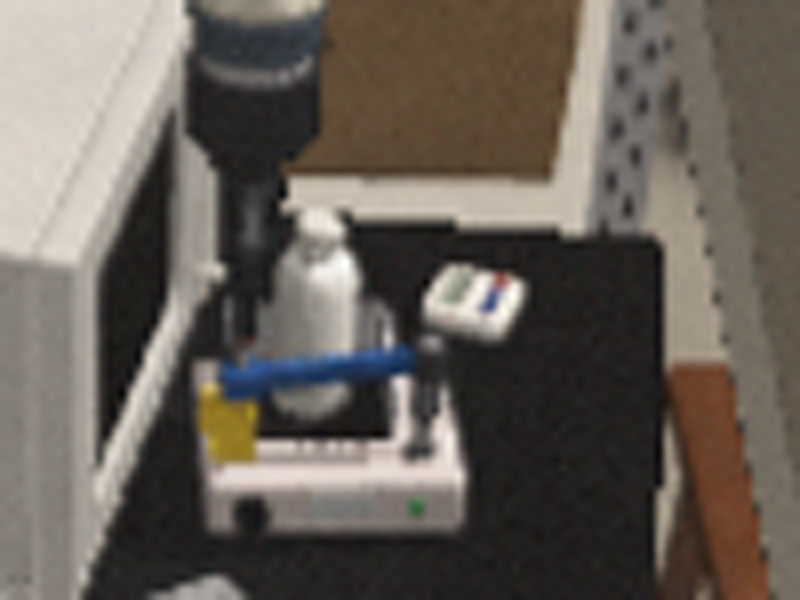

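View pics/t12.png

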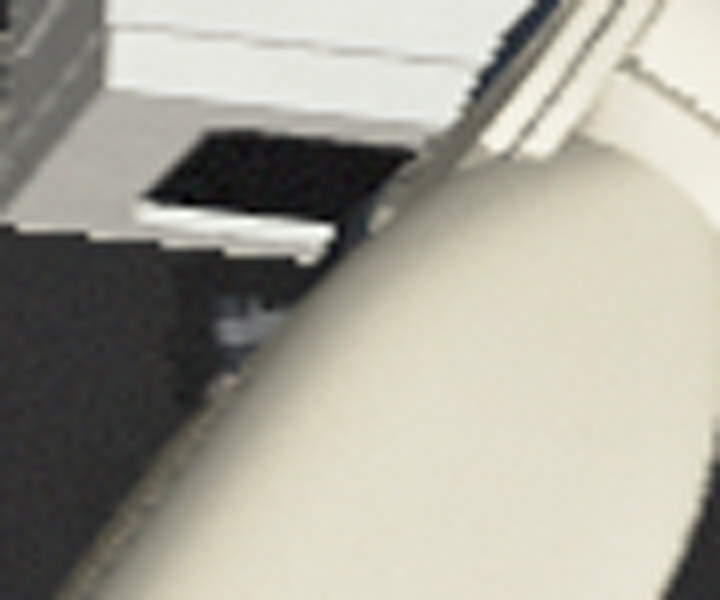

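```bash
python3 -m inch '[{"hand":1,"dp":[-1.2,-5.6,0],"rotation":[0,0,0]},{"hand":1,"dp":[-2.2,-11.3,0],"rotation":[0,0,0]},{"hand":1,"dp":[-2.7,-17.1,0],"rotation":[0,0,0]},{"hand":1,"dp":[-2.8,-22.8,0],"rotation":[0,0,0]},{"hand":1,"dp":[-2.8,-22.8,0],"rotation":[0,0,0]},{"hand":1,"dp":[-2.8,-22.8,0],"rotation":[0,0,0]}]'
python3 -m inch '[{"hand":1,"dp":[0,-2,0],"rotation":[0,0,0]},{"hand":1,"dp":[0,-2,0],"rotation":[0,0,0]}]'
python3 -m inch '[{"hand":1,"dp":[0,-2,0],"rotation":[0,0,0]},{"hand":1,"dp":[0,-2,0],"rotation":[0,0,0]}]'
python3 - <<'E'
from h import *
a=grab_frame("side"); crop(a,235,90,100,75,8,"pics/s13.png")
E
```

```text
time_s: 15.5
tcp_pos: [0.5417, -0.3224, 0.1506]
tool_rot: [179.9, -0.0, -172.0]
wrist_force: [-1.1, 5.3, 1.0]
opening: 0.0203
time_s: 15.7
tcp_pos: [0.542, -0.3243, 0.1506]
tool_rot: [179.9, -0.0, -172.0]
wrist_force: [-0.1, 5.6, 0.7]
opening: 0.0207
time_s: 15.9
tcp_pos: [0.5422, -0.3262, 0.1505]
tool_rot: [179.9, -0.0, -172.0]
wrist_force: [-0.7, 6.7, 1.7]
opening: 0.0206
```

View pics/s13.png

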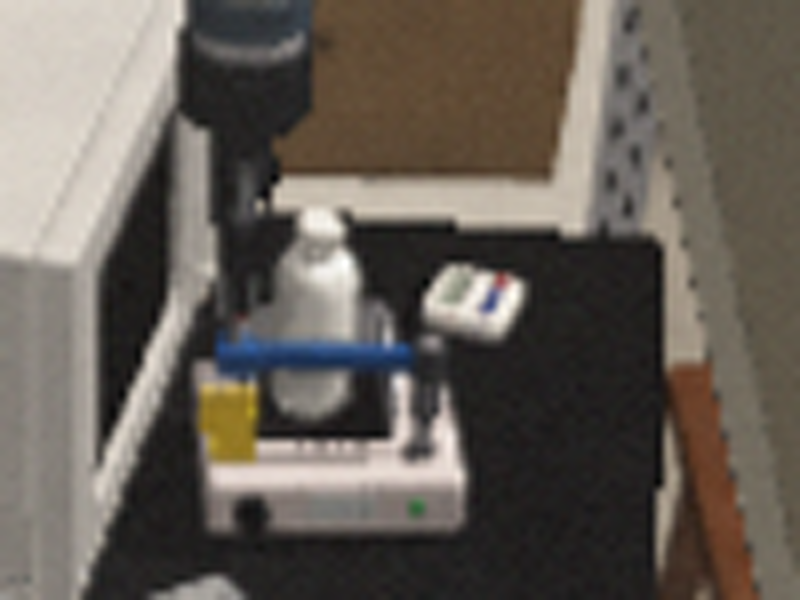

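```bash
python3 -m inch '[{"hand":1,"dp":[0,0,0],"rotation":[0,0,0]},{"hand":1,"dp":[0,0,3],"rotation":[0,0,0]},{"hand":1,"dp":[0,0,6],"rotation":[0,0,0]},{"hand":1,"dp":[0,0,9],"rotation":[0,0,0]},{"hand":1,"dp":[0,0,12],"rotation":[0,0,0]},{"hand":1,"dp":[0,0,15],"rotation":[0,0,0]},{"hand":1,"dp":[0,0,16],"rotation":[0,0,0]},{"hand":1,"dp":[0,0,16],"rotation":[0,0,0]}]' 80
python3 -m inch '[{"hand":1,"dp":[0,0,1],"rotation":[0,0,0]},{"hand":1,"dp":[0,0,1.5],"rotation":[0,0,0]},{"hand":1,"dp":[0,0,1.5],"rotation":[0,0,0]}]'
```

```text
time_s: 16.75
tcp_pos: [0.5422, -0.3261, 0.1345]
tool_rot: [179.9, -0.0, -172.0]
wrist_force: [0.1, 6.9, -0.3]
opening: 0.0199
time_s: 17.05
tcp_pos: [0.5423, -0.3261, 0.1333]
tool_rot: [180.0, -0.0, -172.0]
wrist_force: [-0.6, 5.5, 2.3]
opening: 0.0201
```

```bash
python3 -m inch '[{"hand":1,"dp":[0,0,1],"rotation":[0,0,0]},{"hand":1,"dp":[0,0,1],"rotation":[0,0,0]}]'
python3 -m inch '[{"hand":1,"dp":[0,0,1],"rotation":[0,0,0]},{"hand":1,"dp":[0,0,1],"rotation":[0,0,0]}]'
python3 - <<'E'
from h import *
a=grab_frame("side"); crop(a,235,90,100,75,8,"pics/s14.png")
E
```

```text
time_s: 17.25
tcp_pos: [0.5423, -0.3264, 0.133]
tool_rot: [-180.0, 0.0, -172.0]
wrist_force: [-1.8, 6.2, 6.8]
opening: 0.0198
time_s: 17.45
tcp_pos: [0.5425, -0.3268, 0.1328]
tool_rot: [-179.9, 0.1, -172.0]
wrist_force: [-2.9, 5.6, 11.0]
opening: 0.02
```

View pics/s14.png

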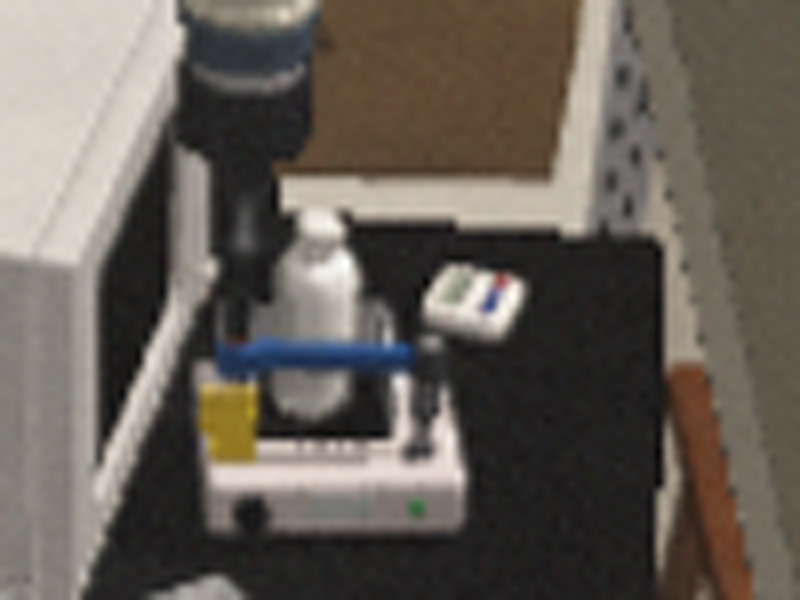

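```bash
python3 -m inch '[{"hand":1,"dp":[0,2,-1],"rotation":[0,0,0]},{"hand":1,"dp":[0,4,-1.5],"rotation":[0,0,0]},{"hand":1,"dp":[0,5.5,-1.5],"rotation":[0,0,0]},{"hand":1,"dp":[0,6.5,-1.5],"rotation":[0,0,0]},{"hand":1,"dp":[0,6.5,-1.5],"rotation":[0,0,0]},{"hand":1,"dp":[0,6.5,-1.5],"rotation":[0,0,0]}]'
python3 -m inch '[{"hand":1,"dp":[0,1,0],"rotation":[0,0,0]},{"hand":1,"dp":[0,1,0],"rotation":[0,0,0]}]'
```

```text
time_s: 18.1
tcp_pos: [0.5414, -0.3198, 0.1331]
tool_rot: [180.0, -0.0, -172.0]
wrist_force: [-1.6, 7.0, 3.5]
opening: 0.0202
time_s: 18.3
tcp_pos: [0.5414, -0.3194, 0.1331]
tool_rot: [-180.0, 0.0, -172.0]
wrist_force: [-0.9, 3.1, 3.8]
opening: 0.0196
```

```bash
python3 -m inch '[{"hand":1,"dp":[0,0.7,0.3],"rotation":[0,0,0]},{"hand":0.2,"dp":[0,0.7,0.3],"rotation":[0,0,0]},{"hand":-0.2,"dp":[0,0.7,0.3],"rotation":[0,0,0]},{"hand":-0.3,"dp":[0,0.7,0.3],"rotation":[0,0,0]},{"hand":-0.3,"dp":[0,0.7,0.3],"rotation":[0,0,0]},{"hand":-0.3,"dp":[0,0.7,0.3],"rotation":[0,0,0]},{"hand":-0.3,"dp":[0,0.7,0.3],"rotation":[0,0,0]}]'
python3 - <<'E'
from h import *
a=grab_frame("side"); crop(a,235,90,100,75,8,"pics/s15.png")
E
```

```text
time_s: 19.0
tcp_pos: [0.5413, -0.3188, 0.1324]
tool_rot: [-180.0, -0.0, -172.0]
wrist_force: [-0.8, 0.4, 0.6]
opening: 0.0553
```

View pics/s15.png

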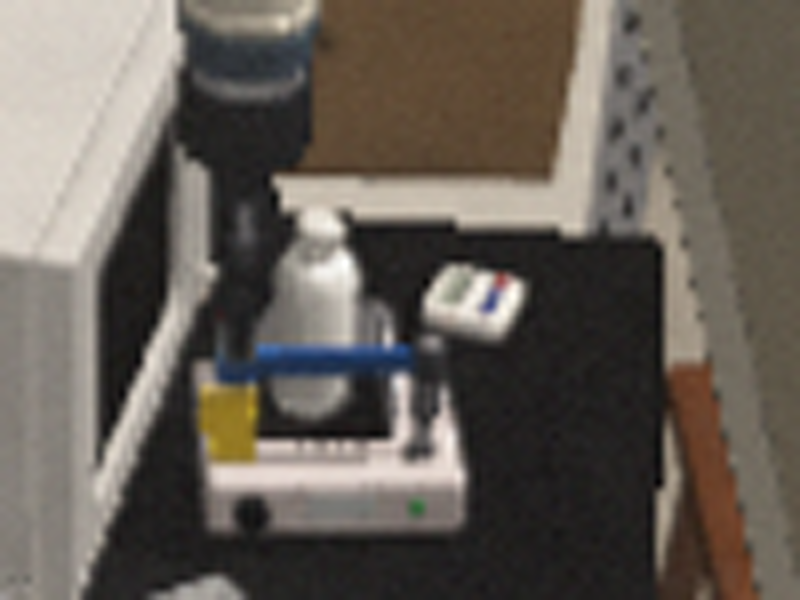

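Released; the gate stays shut (bar level across the bay at crop y≈357). Raise straight up and check.

```bash
python3 -m inch '[{"hand":-0.3,"dp":[0,0,-10],"rotation":[0,0,0]},{"hand":-0.3,"dp":[0,0,-30],"rotation":[0,0,0]},{"hand":-0.3,"dp":[0,0,-60],"rotation":[0,0,0]},{"hand":-0.3,"dp":[0,0,-90],"rotation":[0,0,0]},{"hand":-0.3,"dp":[0,0,-120],"rotation":[0,0,0]},{"hand":-0.3,"dp":[0,0,-140],"rotation":[0,0,0]},{"hand":-0.3,"dp":[0,0,-140],"rotation":[0,0,0]}]'
python3 - <<'E'
from h import *
np.set_printoptions(precision=4,suppress=True)
a=grab_frame("side"); crop(a,235,90,100,75,8,"pics/s16.png")
f=lambda X:(proj("side",X)-[235,90]+.5)*8
for z in (.18,.162,.145,.127): print(z,f([.5413,-.319,z]))
cv2.imwrite("pics/side_end.png",a[:,:,::-1])
E
```

```text
time_s: 19.75
tcp_pos: [0.542, -0.3192, 0.2765]
tool_rot: [-179.8, 0.2, -172.0]
wrist_force: [0.5, -0.6, -1.0]
opening: 0.0556
0.18 [239.1793 272.1709]
0.162 [238.0708 298.7818]
0.145 [237.0365 323.6099]
0.127 [235.9546 349.5819]
```

View pics/s16.png

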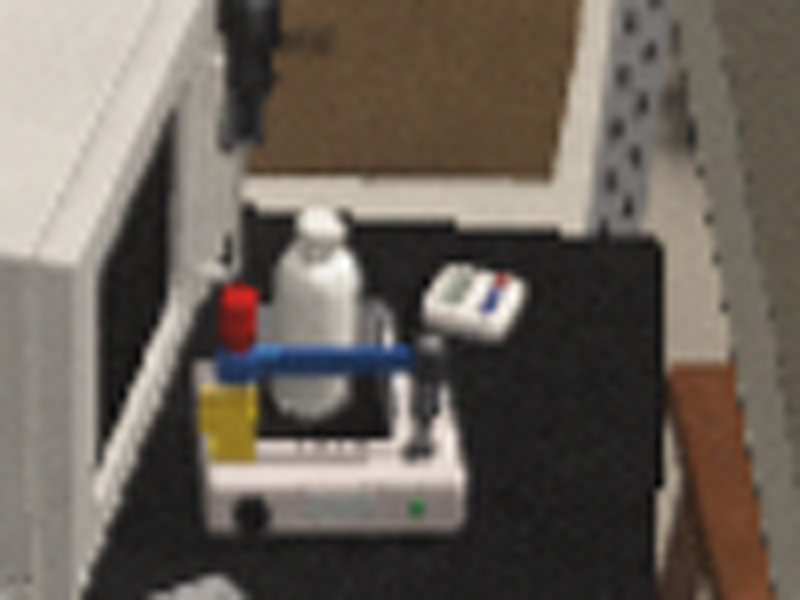

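```bash
python3 - <<'E'
from h import *
a=grab_frame("side"); b=grab_frame("top")
cv2.imwrite("pics/side_end.png",cv2.resize(a[:,:,::-1],(800,600)))
for n,im,o in (("s",a,"pics/side0.png"),("t",b,"pics/top0.png")):
    d=cv2.absdiff(np.ascontiguousarray(im[:,:,::-1]),cv2.imread(o)).max(2)
    m=cv2.morphologyEx((d>45).astype(np.uint8),cv2.MORPH_OPEN,np.ones((2,2)))
    k,_,st,_=cv2.connectedComponentsWithStats(m); print(n,[list(map(int,x)) for x in st[1:] if x[4]>8])
E
```

```text
s [[261, 0, 59, 43, 1097], [256, 8, 12, 18, 151], [321, 13, 64, 115, 3017], [255, 31, 28, 21, 257], [317, 43, 12, 27, 149], [304, 44, 5, 2, 10], [310, 44, 6, 2, 12], [327, 45, 15, 28, 270], [266, 49, 5, 5, 13], [398, 48, 114, 144, 6435], [259, 57, 18, 52, 477], [507, 63, 5, 9, 26], [321, 84, 3, 5, 12], [269, 87, 3, 4, 10], [462, 101, 19, 41, 427], [325, 113, 34, 23, 585], [270, 117, 19, 33, 273], [459, 119, 29, 48, 464], [263, 126, 8, 14, 56], [371, 127, 2, 5, 10], [360, 130, 7, 6, 30], [381, 130, 13, 19, 53], [385, 131, 15, 20, 78], [488, 130, 4, 5, 16], [352, 134, 73, 111, 2567], [328, 137, 15, 43, 199], [355, 141, 4, 5, 17], [390, 144, 26, 17, 269], [266, 149, 5, 3, 12], [405, 154, 66, 75, 1088], [382, 163, 29, 18, 279], [412, 169, 3, 5, 11], [347, 170, 19, 33, 345], [360, 171, 6, 8, 32], [338, 196, 5, 2, 10], [446, 203, 3, 5, 11], [344, 204, 27, 27, 462], [450, 204, 6, 5, 19], [281, 223, 10, 6, 41], [277, 228, 4, 5, 14], [277, 233, 15, 29, 186], [246, 234, 15, 22, 162], [265, 290, 4, 5, 16]]
t [[251, 115, 235, 235, 15257], [426, 153, 9, 9, 44], [450, 166, 13, 22, 123], [160, 198, 22, 15, 202], [196, 229, 18, 17, 238], [169, 236, 14, 12, 96], [111, 255, 5, 5, 15], [0, 300, 148, 84, 6150], [232, 302, 51, 17, 699], [293, 319, 10, 7, 55], [306, 320, 20, 16, 107], [225, 322, 3, 12, 26], [262, 330, 9, 8, 26], [273, 330, 40, 28, 318], [244, 332, 4, 4, 13], [228, 337, 2, 7, 14], [105, 339, 85, 45, 866], [245, 344, 4, 3, 10], [282, 344, 20, 14, 73], [237, 346, 35, 27, 476], [304, 364, 15, 20, 168], [243, 374, 12, 10, 80]]
```

View pics/side_end.png

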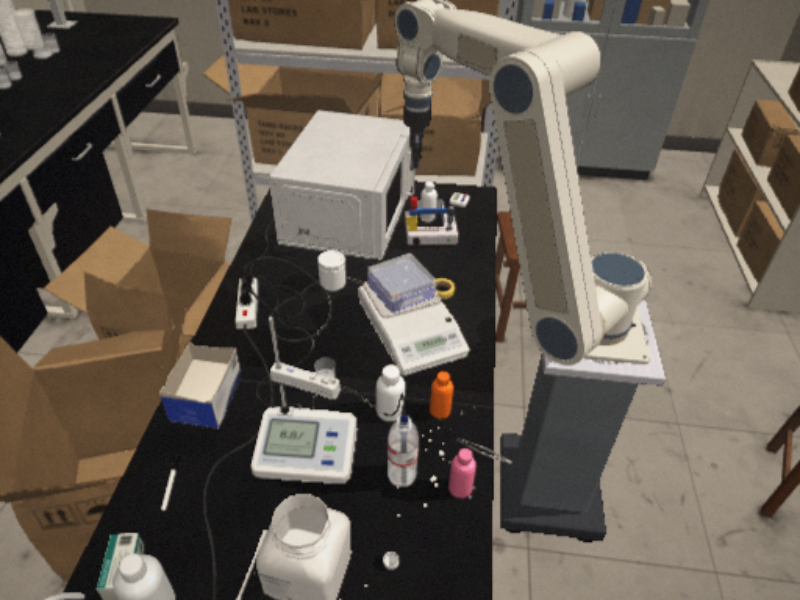

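```bash
python3 -c "
from bench import *
s=read_state(); print(s['time_s'],s['wrist_force'],s['qvel'])
print(close_job())"
```

```text
19.9 [ 0.50894055  0.89149907 -0.79468529] [ 0.04530275  0.64516028 -0.84128511 -0.11782977 -0.05348498  0.01271655]
the job is handed in; nothing more can be done
None
```

The bottle is in the shaker with the gate latched, and the job was handed in at about 20 s of the 58 s allowed; `close_job()` reports no verdict.

- **Bottle:** I stood the small white bottle in the bay and let go while the gate was still fully open. In the last picture it stands upright inside the bay.
- **Gate and bolt:** I gripped the red knob and swung the gate to about 0.93 rad. I then pushed the bolt down 17–18 mm, until the vertical force rose, which I took as fully down. When I eased the gate back, it came to rest on the keeper lip at about 0.87 rad, and the side load on the hand dropped.
- **After letting go:** The last side picture shows the bar straight across the bay and the knob sitting on its block. The arm is clear above, touching nothing.
- **Bystanders:** The larger bottle, tape roll, beaker and jar look to be where they were in the side picture. A picture difference flagged pixels around the larger bottle. I put that down to changed lighting from the arm and did not measure it.
- **Camera disagreement:** The two cameras differed by about 5–8 mm in y on some points. I used values between them, mainly the top camera's, and the grasp forces and finger openings agreed with those.

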